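# Square up the leather samples for a shade check

## Robot

A 7-joint arm with a two-finger parallel gripper is mounted at the origin on the work surface. World frame = base frame: x ahead of the robot, y to its left, z up, the work surface at z = 0. Lengths are in m, angles in rad, forces in N, time in s.
With the tool pointing down it reaches from about 0.4 to 0.85 m from the base axis. Payload 4.5 kg.
Tool frame: the origin (TCP) lies midway between the tips of the shut fingers; the grasp point (between the pads) lies 19 mm behind it; z points along the fingers, y is the line along which they close (so a half turn about z gives the same grasp; the last joint's range is limited). The gripper opens to 88 mm and grips with 3 to 60 N. Pads are 18 mm wide; open, the fingers measure 123 mm over their backs; the gripper's body (75 mm by 187 mm) begins 45 mm behind the grasp point.
Start: joints at [1.226, 0.689, -0.195, 1.565, 0.157, 0.902, -0.215], TCP at [0.231, -0.581, 0.239] pointing down, gripper open.
Joint ranges: [-3.01, 3.01], [-0.46, 2.08], [-1.47, 1.51], [0.13, 2.56], [-1, 4.14], [0.04, 2.09], [-2.66, 2.66]. Speed limits (rad/s): [2.57, 2.57, 3.14, 3.14, 3.14, 3.14, 3.14].

## Interface

Orientations are given as a unit quaternion [x, y, z, w].
In Python, from plant import r gives the robot as it stands.
- The arm moves only by the tool carry_out, never from a script. Its argument "plan" is a list of rows, each an object with "rot": the turn, a rotation vector about the tool's x, y, z in rad, a list of three; "xyz": the shift along the tool's x, y, z in m, a list of three; "grip": the closure in counts, from 0 (fully open) to 255 (shut). In form: [{"rot": [wx, wy, wz], "xyz": [dx, dy, dz], "grip": grip}, ...]. A call has 1 to 8 rows; each row is the pose to reach, as a shift and turn from the pose commanded when the call began, along the tool's axes at that moment; what a row does not reach only later rows make up. A row lasts 1/12 s, in which the tool goes at most 41.7 mm and 7.16 degrees, less where a joint would pass 70% of its speed; a pose out of reach is approached as far as the arm can. A call with a gripper value outside its range is refused whole. The fingers move at their own pace and stop on an object; "squeeze" is the grip in N (left out, the last holds). Time passes only in rows, so rows that repeat a pose let the fingers close. It gives the time, the measured TCP pose, the force, the opening and the grip force at its end, in the units of the state.
- r.get_state(): the state, without advancing time (a new reading comes with each control period).
- r.snapshot(name): name is "scene" or "top" or "wrist"; returns the picture (384x512x3 uint8, red, green, blue); there is no depth.
- r.camera_params(name): a dict with "fx", "fy", "cx", "cy" (pixels), "position" and "attitude" of the camera in the world; the wrist camera has in their place "hand_eye" (4x4, takes a point from camera to tool coordinates, whose origin is the TCP and whose axes are the flange's). Camera axes: x right, y down, z forward; pixel columns grow to the right and rows downward; lengths in m; the calibration is good to about 2 mm. The wrist camera is an equidistant fisheye: a pixel r from the principal point sees the ray r / f radians off the axis. A picture is of the moment at which its call begins: read the wrist's pose just before it. camera_params takes no time and is no camera call.
- r.finish_job(): hands the job in; it is judged then, once.
The state is a dict: "clock": time; "q": joint angles; "qd": joint speeds; "joint_torque": joint torques, N m; "tool_pos": TCP position; "eef_rot": TCP orientation; "contact_force": force on the tool from outside, world axes, zero at the start; "moment": the same for the moment, N m; "opening": opening from 0.0 (shut) to 1.0 (fully open); "finger_force": force on a finger pad.
Only numpy, scipy, OpenCV 4.12 (cv2) and the standard library are available. Lean on these libraries where they do the work, as an engineer would, in place of code of your own. Each camera call takes 0.05 s, during which the arm holds its last target. There are 200 camera calls.

## Task

Set out the shade check: without lifting them off the bench, slide the three square leather sample boards into one straight row, pushed flush against the long leg of the steel layout square and closed up edge to edge, the end one touching the square's short leg (any order). Also take the rust-red reference card out of the wooden rack and lean it, upright, centred and flat on its slope, against the sloped back of the aluminium easel, and leave it standing there. Leave everything else on the bench where it is.

Things in the scene. Friction and masses are not known exactly. Their poses are not given: they have to be found in the camera images.
- square: Steel layout square lying on the bench, fixed, 12 mm high. Origin: on the bench at the long leg's working face; z up. Long leg: 20 mm wide, from x = -20 to 0 mm, from y = -240 to +165 mm; its working face is the plane x = 0 and the boards lie on its +x side. Short leg (end stop): from x = 0 to 100 mm, y = 145 to 165 mm; its working face is the plane y = 145 mm and looks to -y. A finished row therefore has its board centres at x = 45 mm and y = 100, 10 and -80 mm.
- tile_a: Loose square sample board, 90 x 90 mm and 16 mm thick, plywood with a tan leather top face, about 100 g, lying flat. Origin: centre of the underside; z up, x and y parallel to its edges. Too wide to grip across: it is slid on the bench.
- tile_b: Loose square sample board, 90 x 90 mm and 16 mm thick, plywood with a mid-brown leather top face, about 100 g, lying flat. Origin: centre of the underside; z up, x and y parallel to its edges. Too wide to grip across: it is slid on the bench.
- tile_c: Loose square sample board, 90 x 90 mm and 16 mm thick, plywood with a dark brown leather top face, about 100 g, lying flat. Origin: centre of the underside; z up, x and y parallel to its edges. Too wide to grip across: it is slid on the bench.
- card: Loose rigid reference card: plywood with a rust-red leather face, 8 mm thick (x), 80 mm wide (y), 125 mm tall (z), about 80 g. Origin: centre of its lower 8 x 80 mm edge face; z runs up the card; +x is the red face, which looks away from the panel it leans on. It starts leaning in the wooden rack on its slope, its top 50 mm standing clear above the rack's panel; it can be gripped across its 8 mm thickness there with the tool tilted along the card.
- easel: Aluminium easel, where the card is to go: base plate 100 x 110 mm, 8 mm thick, on the bench, not movable. Origin: centre of the underside; z up. A low lip, 110 mm long, 10 mm high above the base plate and 5 mm thick, runs along its y; the lip's inner face is at x = +18 mm. A sloped back panel (see easel_back) rises from the line x = 0 on the base plate and leans over towards -x, 25 degrees from vertical.
- easel_back: Sloped back panel of the aluminium easel, 90 mm wide, 75 mm long up the slope, 6 mm thick. Origin: middle of its front face's lower edge, where it meets the top of the base plate; x is the normal of the front face (outwards, slightly up), z runs up the slope (25 degrees from vertical), y along the lower edge. The leaned card lies on this face with its lower edge in the channel between panel and lip, card centred on y = 0 here and card z along this z.
- rack: Wooden rack, where the card starts: base plate 100 x 110 mm, 8 mm thick, on the bench, not movable. Origin: centre of the underside; z up. A low lip, 110 mm long, 10 mm high above the base plate and 5 mm thick, runs along its y; the lip's inner face is at x = +10 mm. A sloped back panel (see rack_back) rises from the line x = 0 on the base plate and leans over towards -x, 35 degrees from vertical.
- rack_back: Sloped back panel of the wooden rack, 90 mm wide, 75 mm long up the slope, 6 mm thick. Origin: middle of its front face's lower edge, where it meets the top of the base plate; x is the normal of the front face (outwards, slightly up), z runs up the slope (35 degrees from vertical), y along the lower edge.
- spool: Bystander: red thread spool standing on end, 30 mm diameter, 40 mm high; origin centre of underside. Stands near the boards' far side.
- weight: Bystander: brass cylinder weight, 36 mm diameter, 30 mm high; origin centre of underside. On the robot's side of the square.
- hammer: Bystander: hammer lying flat behind the boards; its handle runs along its x, origin near its middle on the bench.
- gluepot: Bystander: white glue pot, 76 mm diameter, 62 mm high, with a brush handle sticking up to 125 mm; origin centre of underside.
- dye: Bystander: amber dye bottle, 44 mm diameter, 85 mm high; origin centre of underside. Stands close to the boards' far side.
- awl: Bystander: awl 150 mm long lying along its x.
- rivets: Bystander: clear jar with a steel lid, 56 mm diameter, 65 mm high; origin centre of underside.
Mind the look-alikes: they are no part of the job. Leave any purple look-alike of the tile_c alone. What is shaped like the card but orange or yellow is not meant.

How it is judged:
By the outcome, as a careful person would: the job done as asked, in the order asked, and still so for the second after the job is handed in, with the robot touching nothing.
It also fails if it takes over 72 s, if anything falls off the work surface, if the arm or the gripper's body presses on something with over 40 N, if the wrist force passes 120 N, or if a joint passes its speed limit or range.

## Working session

There is one attempt and no reset: what is moved stays moved. The work goes in short steps, Python scripts to look and compute and a tool call to move; the robot and the scene stay as the last step left them, time stands still between calls to the robot, and variables do not carry over. Pictures are saved under pics/ and viewed, at most 11 in all, crops included, and the job is handed in when it is done.

Besides the shell and the picture viewer there is one more tool, called after "Emit:" as name([rows], argument=value, ...), one row to a line, values as JSON. carry_out: Moves the arm, as the interface text tells. Its arguments: {"type":"object","properties":{"plan":{"type":"array"},"squeeze":{"type":"number"}},"required":["plan"]}

```bash
ls; mkdir -p pics; python3 - <<'E'
from plant import r
import cv2
s=r.get_state(); print(s)
for n in("scene","top","wrist"):
    cv2.imwrite(f"pics/{n}0.png",r.snapshot(n)[:,:,::-1]); print(n,r.camera_params(n))
E
```

```text
pics
{'clock': 0.0, 'q': array([ 1.22579679,  0.68997852, -0.19453476,  1.56630592,  0.15729705,
        0.90250353, -0.21505347]), 'qd': array([-0.00095387,  0.00062488,  0.00104486,  0.00108298, -0.00092996,
       -0.00032151, -0.0008626 ]), 'joint_torque': array([ 3.89223374e-05, -5.27578783e+01, -1.26708157e+00, -1.53434712e+01,
       -5.26211062e-02,  6.54359290e-03,  1.56817632e-04]), 'tool_pos': array([ 0.23086636, -0.58013514,  0.23792413]), 'eef_rot': array([ 9.82103794e-01,  1.88338325e-01, -2.25953825e-04, -8.72646451e-04]), 'contact_force': array([0.18618434, 0.40404588, 0.14546018]), 'moment': array([-0.02697624,  0.0253991 ,  0.05257138]), 'finger_force': 0.0, 'opening': 1.0014437416630635}
scene {'fx': 367.5017271162349, 'fy': 367.5017271162349, 'cx': 259.7192027683261, 'cy': 191.26849466102013, 'position': array([1.23192631, 0.41060063, 0.73313689]), 'attitude': array([ 0.43775088,  0.78758457, -0.38074102, -0.20765593])}
top {'fx': 410.7239730185778, 'fy': 410.7239730185778, 'cx': 261.08454597476276, 'cy': 192.91892438617955, 'position': array([ 0.44087992, -0.02384709,  1.32952373]), 'attitude': array([-0.70433572,  0.70917609, -0.02549218,  0.01818303])}
wrist {'fx': 297.3186396354542, 'fy': 297.3186396354542, 'cx': 249.94854796706528, 'cy': 189.51546327366916, 'hand_eye': array([[-2.19633887e-04, -9.46389864e-01, -3.23026587e-01,
         8.37226146e-02],
       [ 9.99999494e-01, -5.25036033e-04,  8.58303976e-04,
         6.29234106e-04],
       [-9.81890782e-04, -3.23026235e-01,  9.46389501e-01,
        -1.45156402e-01],
       [ 0.00000000e+00,  0.00000000e+00,  0.00000000e+00,
         1.00000000e+00]])}
```

View pics/top0.png

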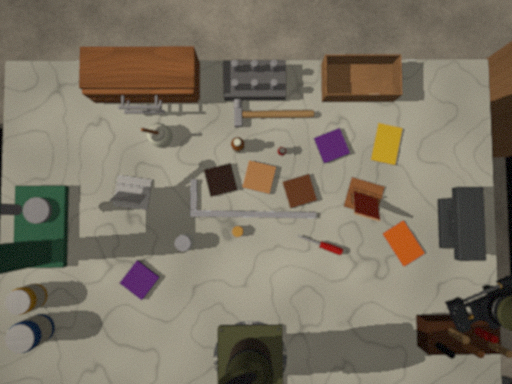

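View pics/scene0.png

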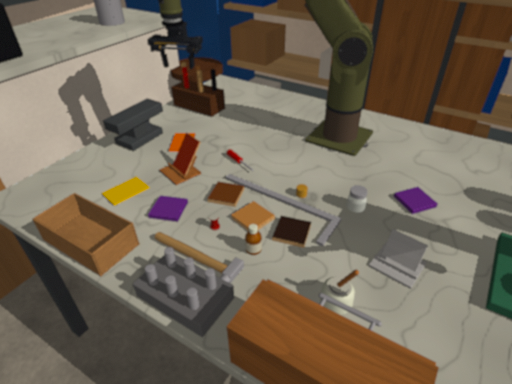

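The top view shows the square's long leg from (193,214) to (318,216), with its short leg rising at column 194. The boards are dark at (221,179), tan at (260,177) and mid-brown at (299,190). The rack with the card is at (366,198), the easel at (131,192), the dye bottle at (237,144) and the spool at (282,151). The scene view agrees.

```bash
cat > h.py <<'E'
import numpy as np, cv2
from scipy.spatial.transform import Rotation as R
from plant import r
def top_xy(uv,z,name="top"):
    c=r.camera_params(name); uv=np.atleast_2d(uv).astype(float)
    d=np.c_[(uv[:,0]-c["cx"])/c["fx"],(uv[:,1]-c["cy"])/c["fy"],np.ones(len(uv))]
    d=R.from_quat(c["attitude"]).apply(d); p=c["position"]
    return p[:2]+d[:,:2]*((z-p[2])/d[:,2])[:,None]
def rects(img,mask,z):
    for c in cv2.findContours(mask.astype(np.uint8),cv2.RETR_EXTERNAL,cv2.CHAIN_APPROX_NONE)[0]:
        if cv2.contourArea(c)<60: continue
        w=top_xy(c[:,0],z)*1000
        (cx,cy),(a,b),t=cv2.minAreaRect(w.astype(np.float32))
        yield c[:,0].mean(0).round(),round(cx),round(cy),round(a),round(b),round(t,1)
E
python3 - <<'E'
from h import *
im=cv2.imread("pics/top0.png"); 
cv2.imwrite("pics/crop.png",cv2.resize(im[125:245,100:420],None,fx=2.5,fy=2.5,interpolation=cv2.INTER_CUBIC))
hsv=cv2.cvtColor(im,cv2.COLOR_BGR2HSV)
for p in [(221,179),(260,177),(299,190),(366,206),(366,188),(133,190),(250,215),(230,235),(200,160)]: print(p,hsv[p[1],p[0]])
roi=np.zeros(im.shape[:2],bool); roi[120:245,95:425]=1
h,s,v=[hsv[...,i] for i in range(3)]
for n,z,m in [("boards",.016,(s>90)&((h<25)|(h>170))),("steel",.012,(s<35)&(v>100))]:
    print(n)
    for x in rects(im,m&roi,z): print(*x)
E
```

```text
(221, 179) [  8 122  50]
(260, 177) [ 14 148 165]
(299, 190) [ 11 167  96]
(366, 206) [  6 210  79]
(366, 188) [ 13 155 138]
(133, 190) [ 20  24 161]
(250, 215) [ 10  11 141]
(230, 235) [ 21  37 138]
(200, 160) [ 26  35 159]
boards
[237. 231.] 401 38 35 32 89.6
[401. 236.] 374 -482 94 83 32.6
[365. 199.] 502 -371 122 111 73.3
[299. 191.] 529 -161 87 89 15.9
[220. 180.] 566 93 83 83 13.7
[259. 177.] 575 -31 92 90 76.2
[386. 144.] 680 -444 84 127 77.2
steel
[182. 240.] 379 217 54 35 89.6
[306. 238.] 379 -182 81 31 71.2
[136. 206.] 481 364 40 82 13.1
[241. 209.] 463 14 470 139 72.2
[128. 184.] 558 378 83 164 12.9
```

View pics/crop.png

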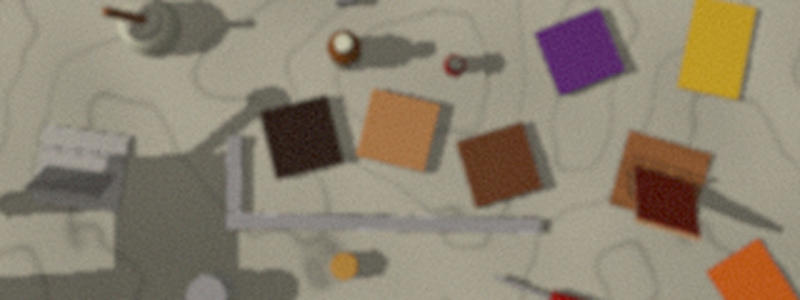

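The crop shows the dark board tilted about 14° counter-clockwise, tan about 14° the other way, and brown about 16°. The dye bottle at crop (343,47) and the spool at (455,65) stand beyond them. Next I fit the square and the bystanders nearby.

```bash
cat >> h.py <<'E'
E
python3 - <<'E'
from h import *
im=cv2.imread("pics/top0.png"); hsv=cv2.cvtColor(im,cv2.COLOR_BGR2HSV); s=hsv[...,1].astype(float)
# steel = low saturation; half-level edges along columns (long leg) and rows (short leg)
def edges(prof,a,lo=11,hi=34):
    t=22; i=int(np.argmin(prof)); 
    f=lambda i,j:i+(t-prof[i])/(prof[j]-prof[i])*(j-i)
    k=i
    while prof[k]<t:k-=1
    l=i
    while prof[l]<t:l+=1
    return a+f(k+1,k),a+f(l-1,l)
sm=cv2.GaussianBlur(s,(0,0),1.0)
U=[];A=[]
for u in range(204,314,2):
    p=s[203:226,u-3:u+4].mean(1)
    try:A.append((u,*edges(p,203)))
    except Exception:pass
A=np.array(A)
for j in(1,2):
    k=np.polyfit(A[:,0],A[:,j],1)
    for _ in range(3):
        g=abs(np.polyval(k,A[:,0])-A[:,j])<.6; k=np.polyfit(A[g,0],A[g,j],1)
    q=top_xy([[200,np.polyval(k,200)],[312,np.polyval(k,312)]],.012)*1000
    print("long",j,g.sum(),len(g),q.round(1).tolist(),np.degrees(np.arctan2(q[0,0]-q[1,0],q[0,1]-q[1,1])))
B=[]
for v in range(184,206,2):
    p=s[v-2:v+3,186:204].mean(0)
    try:B.append((v,*edges(p,186)))
    except Exception:pass
B=np.array(B); print(B.round(1).tolist())
for j in(1,2):
    k=np.polyfit(B[:,0],B[:,j],1); print("short",j,(top_xy([[np.polyval(k,184),184],[np.polyval(k,206),206]],.012)*1000).round(1).tolist())
# long leg ends
p=s[211:217].mean(0); print("end cols",[(c,round(p[c])) for c in list(range(188,200))+list(range(312,326))])
for n,c,z in [("dye",(237.2,143.8),.085),("spool",(282,151),.04),("weight",(237,231),.03),("glue",(158,136),.06)]: print(n,(top_xy(c,z)*1000).round())
E
```

```text
long 1 54 55 [[468.6, 158.2], [459.8, -200.7]] 1.4025861026027269
long 2 55 55 [[450.5, 158.1], [442.1, -200.5]] 1.3346904588767219
[[184.0, 190.5, 196.5], [186.0, 190.1, 196.5], [188.0, 189.7, 196.5], [190.0, 189.7, 196.7], [192.0, 189.8, 196.6], [194.0, 190.0, 196.7], [196.0, 189.8, 196.7], [198.0, 189.8, 196.9], [200.0, 189.7, 196.7], [202.0, 189.6, 196.6], [204.0, 189.8, 196.5]]
short 1 [[552.5, 190.0], [481.9, 191.5]]
short 2 [[552.4, 169.3], [481.7, 168.8]]
end cols [(188, 35), (189, 28), (190, 18), (191, 14), (192, 14), (193, 13), (194, 12), (195, 16), (196, 14), (197, 12), (198, 14), (199, 16), (312, 17), (313, 18), (314, 20), (315, 20), (316, 25), (317, 32), (318, 37), (319, 38), (320, 35), (321, 36), (322, 36), (323, 35), (324, 34), (325, 37)]
dye [[669.  35.]]
spool [[ 653. -105.]]
weight [[402.  39.]]
glue [[699. 283.]]
```

```bash
cat >> h.py <<'E'
def down(deg): return R.from_euler("z",deg,degrees=True)*R.from_euler("x",180,degrees=True)
def go(*tg, base=None):
    """tg: (x,y,z mm, Rotation or yaw deg); prints rot/xyz from the current pose (or base=(pos mm,Rot))"""
    s=r.get_state()
    p,q=base if base else (s["tool_pos"]*1000,R.from_quat(s["eef_rot"]))
    for *t,o in tg:
        if not isinstance(o,R): o=down(o)
        print("rot",(q.inv()*o).as_rotvec().round(3),"xyz",(q.inv().apply(np.array(t)-p)/1000).round(4))
def st():
    s=r.get_state(); q=R.from_quat(s["eef_rot"]); x=q.as_matrix()[:,0]
    print("t",round(s["clock"],2),"p",(s["tool_pos"]*1000).round(1),"yaw",np.degrees(np.arctan2(x[1],x[0])).round(1),"tilt",np.degrees(np.arccos(-q.as_matrix()[2,2])).round(1),"F",s["contact_force"].round(1),"op",round(s["opening"],2),"ff",round(s["finger_force"],1))
E
python3 - <<'E'
from h import *
go((566,93,80,13.7),(566,93,30,13.7))
E
```

```text
rot [-0.001  0.     0.14 ] xyz [ 0.5604 -0.5014  0.1587]
rot [-0.001  0.     0.14 ] xyz [ 0.5604 -0.5013  0.2087]
```

Emit:
carry_out([
  {"rot": [0,0,0.14],"xyz": [0.56,-0.501,0.08],"grip": 139},
  {"rot": [0,0,0.14],"xyz": [0.56,-0.501,0.08],"grip": 139},
  {"rot": [0,0,0.14],"xyz": [0.56,-0.501,0.08],"grip": 139},
  {"rot": [0,0,0.14],"xyz": [0.56,-0.501,0.08],"grip": 139},
  {"rot": [0,0,0.14],"xyz": [0.56,-0.501,0.08],"grip": 139},
  {"rot": [0,0,0.14],"xyz": [0.56,-0.501,0.08],"grip": 139},
  {"rot": [0,0,0.14],"xyz": [0.56,-0.501,0.08],"grip": 139},
  {"rot": [0,0,0.14],"xyz": [0.56,-0.501,0.08],"grip": 139},
])

```text
clock: 0.82
tool_pos: [0.3794, -0.2822, 0.2033]
eef_rot: [0.993, 0.119, 0.0, 0.0]
contact_force: [0.3, -0.6, -0.0]
opening: 0.462
finger_force: 0.0
```

```bash
python3 - <<'E'
from h import *
st(); go((566,93,160,13.7),(566,93,30,13.7))
E
```

```text
t 0.82 p [ 379.4 -282.2  203.3] yaw 13.7 tilt 0.0 F [ 0.3 -0.6 -0. ] op 0.46 ff 0.0
rot [ 0.    -0.    -0.001] xyz [ 0.2699 -0.3205  0.0433]
rot [ 0.    -0.    -0.001] xyz [ 0.2699 -0.3205  0.1733]
```

Emit:
carry_out([
  {"rot": [0,0,0],"xyz": [0.27,-0.32,0.043],"grip": 139},
  {"rot": [0,0,0],"xyz": [0.27,-0.32,0.043],"grip": 139},
  {"rot": [0,0,0],"xyz": [0.27,-0.32,0.043],"grip": 139},
  {"rot": [0,0,0],"xyz": [0.27,-0.32,0.043],"grip": 139},
  {"rot": [0,0,0],"xyz": [0.27,-0.32,0.043],"grip": 139},
  {"rot": [0,0,0],"xyz": [0.27,-0.32,0.043],"grip": 139},
  {"rot": [0,0,0],"xyz": [0.27,-0.32,0.043],"grip": 139},
  {"rot": [0,0,0],"xyz": [0.27,-0.32,0.043],"grip": 139},
])

```text
clock: 1.48
tool_pos: [0.5272, 0.0149, 0.169]
eef_rot: [0.993, 0.119, -0.0, 0.0]
contact_force: [-0.3, -0.6, -0.2]
opening: 0.456
finger_force: 0.0
```

```bash
python3 - <<'E'
from h import *
st(); s=r.get_state(); cv2.imwrite("pics/w1.png",r.snapshot("wrist")[:,:,::-1]); np.save("w1.npy",np.r_[s["tool_pos"],s["eef_rot"]])
go((566,93,60,13.7),(566,93,20,13.7))
E
```

```text
t 1.48 p [527.2  14.9 169. ] yaw 13.7 tilt 0.0 F [-0.3 -0.6 -0.2] op 0.46 ff 0.0
rot [-0.007 -0.007  0.013] xyz [ 0.0491 -0.0552  0.1093]
rot [-0.007 -0.007  0.013] xyz [ 0.0488 -0.0549  0.1493]
```

View pics/w1.png

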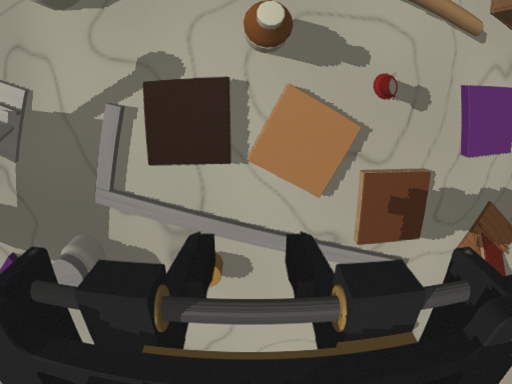

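The wrist view shows the three boards with clear corners: dark (143,82)–(231,163), tan (291,85)–(320,197) and brown (360,170)–(425,241). The square's inner corner is near (116,188).

```bash
cat >> h.py <<'E'
def wr_xy(uv,z,npy):
    c=r.camera_params("wrist"); a=np.load(npy); H=c["hand_eye"]; Q=R.from_quat(a[3:])
    uv=np.atleast_2d(uv).astype(float)-[c["cx"],c["cy"]]; rr=np.linalg.norm(uv,axis=1); th=rr/c["fx"]
    d=np.c_[uv/rr[:,None]*np.sin(th)[:,None],np.cos(th)]
    d=Q.apply(d@H[:3,:3].T); p=a[:3]+Q.apply(H[:3,3])
    return 1000*(p[:2]+d[:,:2]*((z-p[2])/d[:,2])[:,None])
E
python3 - <<'E'
from h import *
im=cv2.imread("pics/w1.png"); hsv=cv2.cvtColor(im,cv2.COLOR_BGR2HSV)
h,s,v=[hsv[...,i].astype(int) for i in range(3)]
for n,(u0,u1,v0,v1),m in [("dark",(130,238,65,175),(v<75)&(s>90)),("tan",(235,372,75,205),(s>115)&(v>120)),("brown",(345,440,160,250),(s>125))]:
    k=np.zeros_like(m);k[v0:v1,u0:u1]=m[v0:v1,u0:u1]
    c=max(cv2.findContours(k.astype(np.uint8),cv2.RETR_EXTERNAL,cv2.CHAIN_APPROX_NONE)[0],key=cv2.contourArea)
    print(n,c[:,0].min(0),c[:,0].max(0),[np.round(x,1) for x in cv2.minAreaRect(wr_xy(c[:,0],.016,"w1.npy").astype(np.float32))])
print(wr_xy([(116,188),(405,259),(124,107)],.012,"w1.npy").round(1))
E
```

```text
dark [144  78] [230 163] [array([565.3,  89.7]), array([86.9, 88.2]), np.float64(13.8)]
tan [247  84] [360 196] [array([573.2, -32.9]), array([89.4, 88.5]), np.float64(75.9)]
brown [357 172] [429 243] [array([ 527.9, -161.6]), array([88.4, 89.1]), np.float64(15.8)]
[[ 474.   159.5]
 [ 462.6 -213.9]
 [ 567.2  161.7]]
```

Emit:
carry_out([
  {"rot": [0,0,0],"xyz": [0.045,-0.05,0.109],"grip": 139},
  {"rot": [0,0,0],"xyz": [0.045,-0.05,0.109],"grip": 139},
  {"rot": [0,0,0],"xyz": [0.045,-0.05,0.109],"grip": 139},
  {"rot": [0,0,0],"xyz": [0.045,-0.05,0.109],"grip": 139},
  {"rot": [0,0,0],"xyz": [0.045,-0.05,0.109],"grip": 139},
  {"rot": [0,0,0],"xyz": [0.045,-0.05,0.109],"grip": 139},
])

```text
clock: 2.03
tool_pos: [0.5585, 0.0706, 0.061]
eef_rot: [0.993, 0.119, -0.0, 0.001]
contact_force: [-0.6, -0.5, 0.4]
opening: 0.455
finger_force: 0.0
```

```bash
python3 - <<'E'
from h import *
st(); go((565.5,91,22,13.7),(565.5,91,16,13.7))
E
```

```text
t 2.03 p [558.5  70.6  61. ] yaw 13.6 tilt 0.1 F [-0.6 -0.5  0.4] op 0.45 ff 0.0
rot [ 0.001  0.    -0.001] xyz [ 0.0116 -0.0182  0.039 ]
rot [ 0.001  0.    -0.001] xyz [ 0.0116 -0.0182  0.045 ]
```

Emit:
carry_out([
  {"rot": [0,0,0],"xyz": [0.012,-0.018,0.025],"grip": 139},
  {"rot": [0,0,0],"xyz": [0.012,-0.018,0.04],"grip": 139},
  {"rot": [0,0,0],"xyz": [0.012,-0.018,0.044],"grip": 139},
  {"rot": [0,0,0],"xyz": [0.012,-0.018,0.046],"grip": 139},
  {"rot": [0,0,0],"xyz": [0.012,-0.018,0.047],"grip": 139},
  {"rot": [0,0,0],"xyz": [0.012,-0.018,0.047],"grip": 139},
])

```text
clock: 2.53
tool_pos: [0.5661, 0.091, 0.0165]
eef_rot: [0.993, 0.118, 0.001, 0.0]
contact_force: [-3.0, 2.1, 6.6]
opening: 0.451
finger_force: 3.3
```

```bash
python3 - <<'E'
from h import *
st(); go((513.5,123,16,-1.4))
E
```

```text
t 2.53 p [566.1  91.   16.5] yaw 13.6 tilt 0.1 F [-3.   2.1  6.6] op 0.45 ff 3.3
rot [ 0.    -0.001  0.261] xyz [-0.0436 -0.0434  0.0004]
```

Emit:
carry_out([
  {"rot": [0,0,0],"xyz": [0,0,0.0025],"grip": 139},
  {"rot": [0,0,0.06],"xyz": [-0.008,-0.005,0.003],"grip": 139},
  {"rot": [0,0,0.12],"xyz": [-0.016,-0.01,0.003],"grip": 139},
  {"rot": [0,0,0.18],"xyz": [-0.024,-0.016,0.003],"grip": 139},
  {"rot": [0,0,0.24],"xyz": [-0.032,-0.024,0.003],"grip": 139},
  {"rot": [0,0,0.262],"xyz": [-0.038,-0.033,0.003],"grip": 139},
  {"rot": [0,0,0.262],"xyz": [-0.0435,-0.0425,0.003],"grip": 139},
  {"rot": [0,0,0.262],"xyz": [-0.0435,-0.0425,0.003],"grip": 139},
])

```text
clock: 3.2
tool_pos: [0.5222, 0.1197, 0.0164]
eef_rot: [1.0, -0.015, 0.01, 0.001]
contact_force: [5.8, -5.0, 23.9]
opening: 0.459
finger_force: 11.8
```

```bash
cat >> h.py <<'E'
def look(tag,crop=None):
    im=r.snapshot("top")[:,:,::-1].copy(); cv2.imwrite(f"pics/{tag}.png",im); return im
def boards(tag):
    im=look(tag); hsv=cv2.cvtColor(im,cv2.COLOR_BGR2HSV); h,s,v=[hsv[...,i].astype(int) for i in range(3)]
    roi=np.zeros(h.shape,bool); roi[155:215,195:325]=1
    for x in rects(im,(s>90)&((h<25)|(h>170))&roi,.016): print(*x)
E
python3 - <<'E'
from h import *
st(); boards("t2")
E
```

```text
t 3.2 p [522.2 119.7  16.4] yaw -1.7 tilt 1.1 F [ 5.8 -5.  23.9] op 0.46 ff 11.8
[299. 191.] 528 -160 87 88 16.1
[259. 177.] 575 -31 91 91 75.5
```

Emit:
carry_out([
  {"rot": [0,0,0],"xyz": [-0.005,0,-0.001],"grip": 139},
  {"rot": [0,0,0],"xyz": [-0.01,0,-0.001],"grip": 139},
  {"rot": [0,0,0],"xyz": [-0.01,0,-0.001],"grip": 139},
  {"rot": [0,0,0],"xyz": [-0.01,-0.005,-0.001],"grip": 139},
  {"rot": [0,0,0],"xyz": [-0.01,-0.009,-0.001],"grip": 139},
  {"rot": [0,0,0],"xyz": [-0.01,-0.009,-0.001],"grip": 139},
])

```text
clock: 3.75
tool_pos: [0.5097, 0.1266, 0.0164]
eef_rot: [1.0, -0.016, 0.006, 0.002]
contact_force: [1.9, -8.7, 20.5]
opening: 0.455
finger_force: 10.3
```

```bash
python3 - <<'E'
from h import *
st()
E
```

```text
t 3.75 p [509.7 126.6  16.4] yaw -1.8 tilt 0.7 F [ 1.9 -8.7 20.5] op 0.45 ff 10.3
```

Emit:
carry_out([
  {"rot": [0,0,0],"xyz": [0,0,-0.015],"grip": 139},
  {"rot": [0,0,0],"xyz": [0,0,-0.03],"grip": 139},
  {"rot": [0,0,0.1],"xyz": [0.03,0.03,-0.03],"grip": 139},
  {"rot": [0,0,0.21],"xyz": [0.06,0.07,-0.03],"grip": 139},
  {"rot": [0,0,0.21],"xyz": [0.067,0.11,-0.03],"grip": 139},
  {"rot": [0,0,0.21],"xyz": [0.067,0.15,-0.03],"grip": 139},
  {"rot": [0,0,0.21],"xyz": [0.067,0.16,-0.03],"grip": 139},
  {"rot": [0,0,0.21],"xyz": [0.067,0.16,-0.03],"grip": 139},
])

```text
clock: 4.42
tool_pos: [0.5674, -0.0388, 0.0441]
eef_rot: [0.992, -0.122, 0.002, 0.003]
contact_force: [-1.6, -0.6, 0.4]
opening: 0.455
finger_force: 0.0
```

```bash
python3 - <<'E'
from h import *
st(); go((573.5,-32,18,-14.1),(573.5,-32,14,-14.1))
s=r.get_state(); np.save("w2.npy",np.r_[s["tool_pos"],s["eef_rot"]])
cv2.imwrite("pics/w2.png",r.snapshot("wrist")[:,:,::-1]);boards("t3")
a=cv2.imread("pics/w2.png");b=cv2.resize(cv2.imread("pics/t3.png")[150:222,180:330],None,fx=3.4,fy=3.4,interpolation=cv2.INTER_CUBIC)
b=b[:, :512]; cv2.imwrite("pics/m2.png",np.vstack([a[:330],cv2.copyMakeBorder(b,0,0,0,512-b.shape[1],cv2.BORDER_CONSTANT)]))
E
```

```text
t 4.42 p [567.4 -38.8  44.1] yaw -14.1 tilt 0.4 F [-1.6 -0.6  0.4] op 0.45 ff 0.0
rot [ 0.005 -0.004  0.001] xyz [ 0.0042 -0.0082  0.0261]
rot [ 0.005 -0.004  0.001] xyz [ 0.0041 -0.0083  0.0301]
[208. 188.] 525 119 74 86 5.3
[301. 191.] 528 -160 87 88 17.6
```

View pics/m2.png

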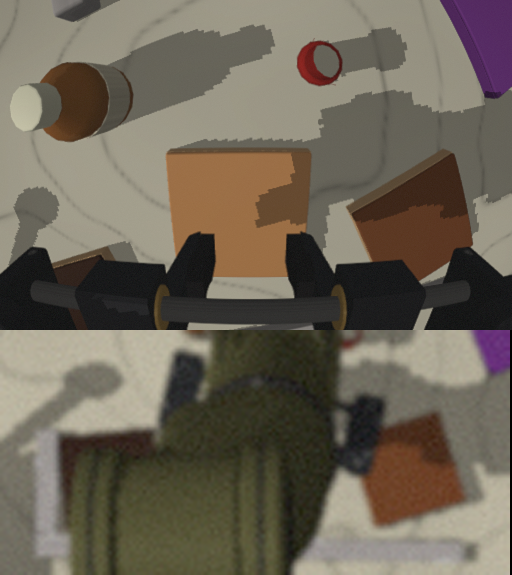

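The wrist part shows the tan board square under the open fingers, about (238,215). In the top crop the dark board's far edge runs parallel to the square, and it sits close to the short leg. Next I drag tan.

Emit:
carry_out([
  {"rot": [0,0,0],"xyz": [0.004,-0.008,0.018],"grip": 139},
  {"rot": [0,0,0],"xyz": [0.004,-0.008,0.026],"grip": 139},
  {"rot": [0,0,0],"xyz": [0.004,-0.008,0.03],"grip": 139},
  {"rot": [0,0,0],"xyz": [0.004,-0.008,0.032],"grip": 139},
  {"rot": [0,0,-0.06],"xyz": [-0.0045,-0.009,0.032],"grip": 139},
  {"rot": [0,0,-0.12],"xyz": [-0.015,-0.0095,0.032],"grip": 139},
  {"rot": [0,0,-0.18],"xyz": [-0.0255,-0.011,0.032],"grip": 139},
  {"rot": [0,0,-0.222],"xyz": [-0.037,-0.014,0.032],"grip": 139},
])

```text
clock: 5.18
tool_pos: [0.5516, -0.0095, 0.0164]
eef_rot: [1.0, -0.005, 0.019, 0.002]
contact_force: [15.8, -8.7, 33.9]
opening: 0.454
finger_force: 16.7
```

```bash
python3 - <<'E'
from h import *
st(); go((511.5,33,16.5,-1.4))
E
```

```text
t 5.18 p [551.6  -9.5  16.4] yaw -0.6 tilt 2.1 F [15.8 -8.7 33.9] op 0.45 ff 16.7
rot [ 0.003 -0.037  0.014] xyz [-0.0405 -0.0421 -0.0017]
```

Emit:
carry_out([
  {"rot": [0,0,0],"xyz": [-0.007,-0.004,-0.003],"grip": 139},
  {"rot": [0,0,0],"xyz": [-0.015,-0.008,-0.003],"grip": 139},
  {"rot": [0,0,0],"xyz": [-0.023,-0.014,-0.003],"grip": 139},
  {"rot": [0,0,0],"xyz": [-0.031,-0.022,-0.003],"grip": 139},
  {"rot": [0,0,0],"xyz": [-0.036,-0.03,-0.003],"grip": 139},
  {"rot": [0,0,0],"xyz": [-0.036,-0.037,-0.003],"grip": 139},
  {"rot": [0,0,0],"xyz": [-0.036,-0.037,-0.003],"grip": 139},
])

```text
clock: 5.77
tool_pos: [0.5045, 0.0274, 0.0164]
eef_rot: [1.0, -0.008, 0.007, 0.002]
contact_force: [3.3, -9.2, 30.7]
opening: 0.452
finger_force: 14.9
```

```bash
python3 - <<'E'
from h import *
st(); boards("t4")
E
```

```text
t 5.77 p [504.5  27.4  16.4] yaw -0.9 tilt 0.8 F [ 3.3 -9.2 30.7] op 0.45 ff 14.9
[299. 190.] 529 -160 86 88 15.2
```

Emit:
carry_out([
  {"rot": [0,0,0],"xyz": [0,-0.005,0.0],"grip": 139},
  {"rot": [0,0,0],"xyz": [0,-0.01,0.0],"grip": 139},
  {"rot": [0,0,0],"xyz": [0,-0.014,0.0],"grip": 139},
  {"rot": [0,0,0],"xyz": [0,-0.014,0.0],"grip": 139},
  {"rot": [0,0,0],"xyz": [0,-0.014,0.0],"grip": 139},
])

```text
clock: 6.23
tool_pos: [0.5032, 0.039, 0.0164]
eef_rot: [1.0, -0.009, 0.005, 0.003]
contact_force: [2.0, -13.9, 31.5]
opening: 0.455
finger_force: 16.0
```

Emit:
carry_out([
  {"rot": [0,0,0],"xyz": [0,0,-0.015],"grip": 139},
  {"rot": [0,0,0],"xyz": [0,0,-0.035],"grip": 139},
  {"rot": [0,0,-0.1],"xyz": [0.01,0.035,-0.035],"grip": 139},
  {"rot": [0,0,-0.2],"xyz": [0.02,0.075,-0.035],"grip": 139},
  {"rot": [0,0,-0.29],"xyz": [0.025,0.115,-0.035],"grip": 139},
  {"rot": [0,0,-0.29],"xyz": [0.025,0.155,-0.035],"grip": 139},
  {"rot": [0,0,-0.29],"xyz": [0.025,0.195,-0.035],"grip": 139},
  {"rot": [0,0,-0.29],"xyz": [0.025,0.2,-0.035],"grip": 139},
])

```text
clock: 6.9
tool_pos: [0.5205, -0.165, 0.048]
eef_rot: [0.991, 0.134, -0.0, 0.003]
contact_force: [-0.7, -0.4, 0.5]
opening: 0.454
finger_force: 0.0
```

```bash
python3 - <<'E'
from h import *
st(); s=r.get_state(); np.save("w3.npy",np.r_[s["tool_pos"],s["eef_rot"]])
cv2.imwrite("pics/w3.png",r.snapshot("wrist")[:,:,::-1]);boards("t5"); go((528.5,-161,16.5,15.8))
E
```

```text
t 6.9 p [ 520.5 -165.    48. ] yaw 15.4 tilt 0.4 F [-0.7 -0.4  0.5] op 0.45 ff 0.0
[227. 194.] 518 73 183 93 89.6
rot [ 0.001  0.    -0.001] xyz [0.0061 0.005  0.0313]
```

```bash
python3 - <<'E'
from h import *
a=cv2.imread("pics/w3.png");b=cv2.resize(cv2.imread("pics/t5.png")[160:222,185:330],None,fx=5,fy=5,interpolation=cv2.INTER_CUBIC)[:,:725]
a=cv2.resize(a[:,:],None,fx=.75,fy=.75)
cv2.imwrite("pics/m3.png",np.vstack([cv2.copyMakeBorder(a,0,0,0,725-384,cv2.BORDER_CONSTANT),b])[:600])
E
```

```text
(no output)
```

View pics/m3.png

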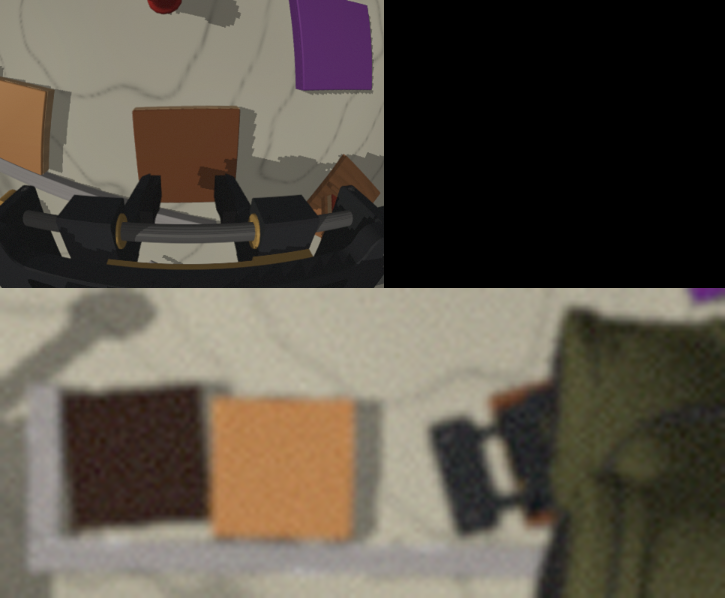

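Tan is flush with the long leg. Dark is still about 8–10 mm off it and turned 2–3°, to be mended after brown. The brown board is under the fingers in the wrist view.

Emit:
carry_out([
  {"rot": [0,0,0],"xyz": [0.006,0.005,0.02],"grip": 139},
  {"rot": [0,0,0],"xyz": [0.006,0.005,0.03],"grip": 139},
  {"rot": [0,0,0],"xyz": [0.006,0.005,0.034],"grip": 139},
  {"rot": [0,0,0],"xyz": [0.006,0.005,0.035],"grip": 139},
  {"rot": [0,0,0.08],"xyz": [0.005,-0.0035,0.035],"grip": 139},
  {"rot": [0,0,0.16],"xyz": [0.005,-0.014,0.035],"grip": 139},
  {"rot": [0,0,0.24],"xyz": [0.005,-0.0245,0.035],"grip": 139},
  {"rot": [0,0,0.297],"xyz": [0.0045,-0.035,0.035],"grip": 139},
])

```text
clock: 7.67
tool_pos: [0.522, -0.1263, 0.0165]
eef_rot: [1.0, -0.013, 0.007, 0.005]
contact_force: [3.7, -14.1, 27.6]
opening: 0.451
finger_force: 13.7
```

```bash
python3 - <<'E'
from h import *
st(); go((509.4,-56.7,16.5,-1.4))
E
```

```text
t 7.67 p [ 522.  -126.3   16.5] yaw -1.5 tilt 1.0 F [  3.7 -14.1  27.6] op 0.45 ff 13.7
rot [ 0.01  -0.014 -0.001] xyz [-0.0144 -0.0692 -0.0008]
```

Emit:
carry_out([
  {"rot": [0,0,0],"xyz": [-0.002,-0.01,-0.001],"grip": 139},
  {"rot": [0,0,0],"xyz": [-0.005,-0.02,-0.001],"grip": 139},
  {"rot": [0,0,0],"xyz": [-0.008,-0.03,-0.001],"grip": 139},
  {"rot": [0,0,0],"xyz": [-0.012,-0.04,-0.001],"grip": 139},
  {"rot": [0,0,0],"xyz": [-0.018,-0.048,-0.001],"grip": 139},
  {"rot": [0,0,0],"xyz": [-0.024,-0.056,-0.001],"grip": 139},
  {"rot": [0,0,0],"xyz": [-0.024,-0.063,-0.001],"grip": 139},
  {"rot": [0,0,0],"xyz": [-0.024,-0.063,-0.001],"grip": 139},
])

```text
clock: 8.33
tool_pos: [0.4981, -0.0589, 0.0162]
eef_rot: [1.0, -0.009, 0.005, 0.003]
contact_force: [3.4, -8.4, 23.7]
opening: 0.452
finger_force: 11.7
```

Emit:
carry_out([
  {"rot": [0,0,0],"xyz": [0,-0.005,0],"grip": 139},
  {"rot": [0,0,0],"xyz": [0,-0.01,0],"grip": 139},
  {"rot": [0,0,0],"xyz": [0,-0.015,0],"grip": 139},
  {"rot": [0,0,0],"xyz": [0,-0.015,0],"grip": 139},
])

```text
clock: 8.67
tool_pos: [0.4968, -0.0456, 0.0161]
eef_rot: [1.0, -0.01, 0.004, 0.003]
contact_force: [1.5, -11.0, 25.6]
opening: 0.457
finger_force: 12.4
```

Emit:
carry_out([
  {"rot": [0,0,0],"xyz": [0,0,-0.015],"grip": 139},
  {"rot": [0,0,0],"xyz": [0,0,-0.03],"grip": 139},
  {"rot": [0,0,0],"xyz": [0.005,-0.04,-0.03],"grip": 139},
  {"rot": [0,0,0],"xyz": [0.01,-0.08,-0.03],"grip": 139},
  {"rot": [0,0,0],"xyz": [0.015,-0.12,-0.03],"grip": 139},
  {"rot": [0,0,0],"xyz": [0.02,-0.16,-0.03],"grip": 139},
  {"rot": [0,0,0],"xyz": [0.02,-0.175,-0.03],"grip": 139},
  {"rot": [0,0,0],"xyz": [0.02,-0.175,-0.03],"grip": 139},
])

```text
clock: 9.33
tool_pos: [0.5153, 0.1417, 0.043]
eef_rot: [1.0, -0.003, -0.0, -0.003]
contact_force: [-1.0, -0.1, 0.7]
opening: 0.452
finger_force: 0.0
```

```bash
python3 - <<'E'
from h import *
st(); s=r.get_state(); np.save("w4.npy",np.r_[s["tool_pos"],s["eef_rot"]])
a=r.snapshot("wrist")[:,:,::-1].copy();cv2.imwrite("pics/w4.png",a);boards("t6")
b=cv2.resize(cv2.imread("pics/t6.png")[160:222,185:330],None,fx=5,fy=5,interpolation=cv2.INTER_CUBIC)[:,:725]
a=cv2.resize(a[:,:],None,fx=.75,fy=.75)
cv2.imwrite("pics/m4.png",np.vstack([cv2.copyMakeBorder(a,0,0,0,725-384,cv2.BORDER_CONSTANT),b])[:600])
E
```

```text
t 9.33 p [515.3 141.7  43. ] yaw -0.3 tilt 0.3 F [-1.  -0.1  0.7] op 0.45 ff 0.0
[238. 198.] 514 43 115 87 89.6
[274. 193.] 522 -79 88 87 20.3
```

View pics/m4.png

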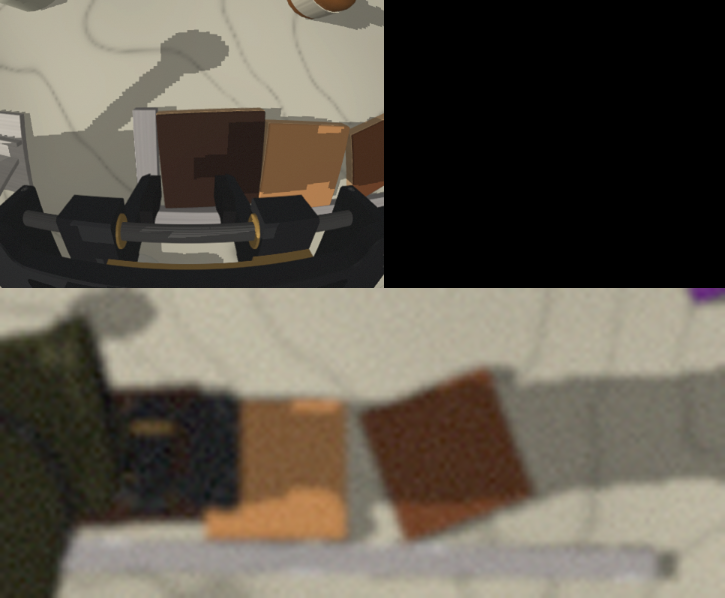

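Brown slipped under the fingers and is now turned about 20°, near (522,-79) mm. Dark is about 8 mm off the leg. There is room behind the boards now, so I push on their far edges with both fingertips.

```bash
python3 - <<'E'
from h import *
st(); print(r.get_state()["q"].round(2)); go((590,122,40,-1.4),(590,122,6,-1.4),(572,122,6,-1.4))
E
```

```text
t 9.43 p [515.5 134.1  43.1] yaw -0.8 tilt 0.1 F [-0.6 -1.3  0.1] op 0.45 ff 0.0
[-0.38  0.89  0.07  1.98 -0.19  0.28 -1.74]
rot [0.    0.002 0.01 ] xyz [0.0747 0.0111 0.003 ]
rot [0.    0.002 0.01 ] xyz [0.0748 0.0111 0.037 ]
rot [0.    0.002 0.01 ] xyz [0.0568 0.0113 0.037 ]
```

Emit:
carry_out([
  {"rot": [0,0,0.01],"xyz": [0.038,0.011,0],"grip": 139},
  {"rot": [0,0,0.01],"xyz": [0.075,0.011,0.003],"grip": 139},
  {"rot": [0,0,0.01],"xyz": [0.075,0.011,0.003],"grip": 139},
  {"rot": [0,0,0.01],"xyz": [0.075,0.011,0.02],"grip": 139},
  {"rot": [0,0,0.01],"xyz": [0.075,0.011,0.036],"grip": 139},
  {"rot": [0,0,0.01],"xyz": [0.075,0.011,0.036],"grip": 139},
])

```text
clock: 9.93
tool_pos: [0.589, 0.1176, 0.0048]
eef_rot: [1.0, -0.015, -0.003, 0.001]
contact_force: [-0.3, 0.2, 0.1]
opening: 0.454
finger_force: 0.0
```

```bash
python3 - <<'E'
from h import *
st()
E
```

```text
t 9.93 p [589.  117.6   4.8] yaw -1.7 tilt 0.4 F [-0.3  0.2  0.1] op 0.45 ff 0.0
```

Emit:
carry_out([
  {"rot": [0,0,0],"xyz": [-0.008,0,-0.002],"grip": 139},
  {"rot": [0,0,0],"xyz": [-0.014,0,-0.002],"grip": 139},
  {"rot": [0,0,0],"xyz": [-0.019,0,-0.002],"grip": 139},
  {"rot": [0,0,0],"xyz": [-0.024,0,-0.002],"grip": 139},
  {"rot": [0,0,0],"xyz": [-0.024,0,-0.002],"grip": 139},
])

```text
clock: 10.35
tool_pos: [0.5674, 0.1205, 0.0102]
eef_rot: [1.0, -0.014, 0.0, 0.0]
contact_force: [-0.2, -0.3, 0.7]
opening: 0.455
finger_force: 0.0
```

Emit:
carry_out([
  {"rot": [0,0,0],"xyz": [-0.003,0,0],"grip": 139},
  {"rot": [0,0,0],"xyz": [-0.006,0,0],"grip": 139},
  {"rot": [0,0,0],"xyz": [-0.006,0,0],"grip": 139},
])

```text
clock: 10.6
tool_pos: [0.5669, 0.1207, 0.0107]
eef_rot: [1.0, -0.014, 0.005, -0.0]
contact_force: [8.1, -0.8, -0.0]
opening: 0.452
finger_force: 3.6
```

Emit:
carry_out([
  {"rot": [0,0,0],"xyz": [0.022,0,0.001],"grip": 139},
  {"rot": [0,0,0],"xyz": [0.022,0.04,0.003],"grip": 139},
  {"rot": [0,0,0],"xyz": [0.022,0.08,0.003],"grip": 139},
  {"rot": [0,0,0],"xyz": [0.022,0.085,0.003],"grip": 139},
  {"rot": [0,0,0],"xyz": [0.012,0.087,0.003],"grip": 139},
  {"rot": [0,0,0],"xyz": [0.004,0.087,0.003],"grip": 139},
  {"rot": [0,0,0],"xyz": [-0.002,0.087,0.003],"grip": 139},
  {"rot": [0,0,0],"xyz": [-0.002,0.087,0.003],"grip": 139},
])

```text
clock: 11.27
tool_pos: [0.565, 0.0315, 0.0082]
eef_rot: [1.0, -0.014, 0.008, 0.001]
contact_force: [10.9, -6.1, -0.1]
opening: 0.456
finger_force: 5.4
```

```bash
python3 - <<'E'
from h import *
st(); go((600,-88,50,-1.4),(600,-88,7,-1.4),(560,-88,7,-1.4))
E
```

```text
t 11.27 p [565.   31.5   8.2] yaw -1.6 tilt 1.0 F [10.9 -6.1 -0.1] op 0.46 ff 5.4
rot [ 0.002 -0.017 -0.004] xyz [ 0.0391  0.1186 -0.0408]
rot [ 0.002 -0.017 -0.004] xyz [0.0384 0.1185 0.0021]
rot [ 0.002 -0.017 -0.004] xyz [-0.0016  0.1196  0.0015]
```

Emit:
carry_out([
  {"rot": [0,0,0],"xyz": [0.02,0,-0.001],"grip": 139},
  {"rot": [0,0,0],"xyz": [0.025,0,-0.03],"grip": 139},
  {"rot": [0,0,0],"xyz": [0.035,0.035,-0.045],"grip": 139},
  {"rot": [0,0,0],"xyz": [0.042,0.075,-0.045],"grip": 139},
  {"rot": [0,0,0],"xyz": [0.042,0.117,-0.045],"grip": 139},
  {"rot": [0,0,0],"xyz": [0.042,0.12,-0.02],"grip": 139},
  {"rot": [0,0,0],"xyz": [0.042,0.12,0.002],"grip": 139},
  {"rot": [0,0,0],"xyz": [0.042,0.12,0.002],"grip": 139},
])

```text
clock: 11.93
tool_pos: [0.5937, -0.0878, 0.0016]
eef_rot: [1.0, -0.015, -0.002, 0.0]
contact_force: [0.4, -0.2, 0.8]
opening: 0.454
finger_force: 0.0
```

```bash
python3 - <<'E'
from h import *
st(); boards("t7")
E
```

```text
t 11.93 p [593.7 -87.8   1.6] yaw -1.7 tilt 0.3 F [ 0.4 -0.2  0.8] op 0.45 ff 0.0
[219. 196.] 512 97 135 87 89.6
```

Emit:
carry_out([
  {"rot": [0,0,0],"xyz": [-0.005,0,-0.002],"grip": 139},
  {"rot": [0,0,0],"xyz": [-0.01,0,-0.002],"grip": 139},
  {"rot": [0,0,0],"xyz": [-0.015,0,-0.002],"grip": 139},
  {"rot": [0,0,0],"xyz": [-0.02,0,-0.002],"grip": 139},
  {"rot": [0,0,0],"xyz": [-0.025,0,-0.002],"grip": 139},
  {"rot": [0,0,0],"xyz": [-0.03,0,-0.002],"grip": 139},
  {"rot": [0,0,0],"xyz": [-0.035,0,-0.002],"grip": 139},
  {"rot": [0,0,0],"xyz": [-0.039,0,-0.002],"grip": 139},
])

```text
clock: 12.65
tool_pos: [0.5793, -0.0944, 0.0128]
eef_rot: [1.0, -0.014, 0.024, 0.006]
contact_force: [30.3, -17.4, 2.5]
opening: 0.456
finger_force: 15.4
```

```bash
python3 - <<'E'
from h import *
st()
E
```

```text
t 12.65 p [579.3 -94.4  12.8] yaw -1.6 tilt 2.8 F [ 30.3 -17.4   2.5] op 0.46 ff 15.4
```

Brown has jammed, probably with its corner caught between the two fingers. I back off and measure it.

Emit:
carry_out([
  {"rot": [0,0,0],"xyz": [0.015,0,0],"grip": 139},
  {"rot": [0,0,0],"xyz": [0.035,0,-0.01],"grip": 139},
  {"rot": [0,0,0],"xyz": [0.02,0,-0.05],"grip": 139},
  {"rot": [0,0,0],"xyz": [-0.015,0,-0.08],"grip": 200},
  {"rot": [0,0,0],"xyz": [-0.05,0,-0.1],"grip": 255},
  {"rot": [0,0,0],"xyz": [-0.06,0,-0.1],"grip": 255},
  {"rot": [0,0,0],"xyz": [-0.06,0,-0.1],"grip": 255},
])

```text
clock: 13.23
tool_pos: [0.4928, -0.084, 0.1087]
eef_rot: [1.0, -0.014, -0.001, -0.0]
contact_force: [-0.4, 0.2, -0.2]
opening: 0.177
finger_force: 0.0
```

```bash
cat >> h.py <<'E'
def wsnap(tag):
    s=r.get_state(); np.save(tag+".npy",np.r_[s["tool_pos"],s["eef_rot"]])
    a=r.snapshot("wrist")[:,:,::-1].copy(); cv2.imwrite(f"pics/{tag}.png",a); return a
E
python3 - <<'E'
from h import *
st(); wsnap("w5")
E
```

```text
t 13.23 p [492.8 -84.  108.7] yaw -1.6 tilt 0.2 F [-0.4  0.2 -0.2] op 0.18 ff 0.0
```

View pics/w5.png

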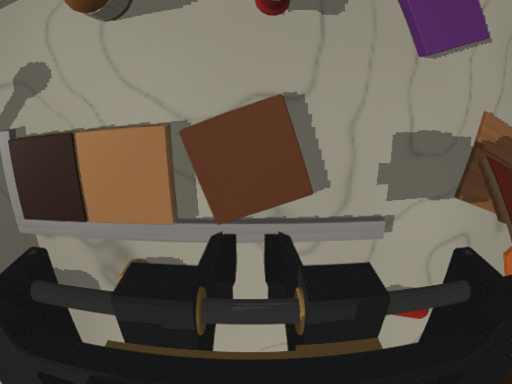

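The wrist view shows dark and tan flush and closed up. Brown is still turned about 20°, with corners (180,129), (282,95), (312,192) and (219,223), and its near corner rests on the leg. I push with shut fingers near its far right corner.

```bash
python3 - <<'E'
from h import *
c=wr_xy([(180,129),(282,95),(312,192),(219,223),(174,127),(172,222)],.016,"w5.npy").round(1); print(c.tolist())
x,y=c[1]
st(); go((x+25,y+8,50,-1.4),(x+25,y+8,8,-1.4),(562,y+5,8,-1.4))
E
```

```text
[[549.2, -29.6], [573.6, -112.6], [491.7, -138.4], [464.9, -56.8], [551.1, -24.7], [466.4, -13.8]]
t 13.28 p [495.7 -83.9 108. ] yaw -1.6 tilt 0.0 F [0.7 0.2 0.1] op 0.13 ff 0.0
rot [-0.    -0.    -0.003] xyz [0.1034 0.0179 0.058 ]
rot [-0.    -0.    -0.003] xyz [0.1034 0.0179 0.1   ]
rot [-0.    -0.    -0.003] xyz [0.0669 0.0219 0.1   ]
```

Emit:
carry_out([
  {"rot": [0,0,0],"xyz": [0.04,0.008,0.0],"grip": 255},
  {"rot": [0,0,0],"xyz": [0.08,0.016,0.03],"grip": 255},
  {"rot": [0,0,0],"xyz": [0.103,0.022,0.055],"grip": 255},
  {"rot": [0,0,0],"xyz": [0.103,0.022,0.075],"grip": 255},
  {"rot": [0,0,0],"xyz": [0.103,0.022,0.09],"grip": 255},
  {"rot": [0,0,0],"xyz": [0.103,0.022,0.099],"grip": 255},
  {"rot": [0,0,0],"xyz": [0.096,0.022,0.1],"grip": 255},
  {"rot": [0,0,0],"xyz": [0.09,0.022,0.1],"grip": 255},
])

```text
clock: 13.95
tool_pos: [0.5851, -0.1085, 0.0063]
eef_rot: [1.0, -0.014, -0.001, -0.0]
contact_force: [-1.0, -0.1, -0.1]
opening: -0.001
finger_force: 0.0
```

Emit:
carry_out([
  {"rot": [0,0,0],"xyz": [-0.005,0,0],"grip": 255},
  {"rot": [0,0,0],"xyz": [-0.01,0,0],"grip": 255},
  {"rot": [0,0,0],"xyz": [-0.015,0,0],"grip": 255},
  {"rot": [0,0,0],"xyz": [-0.02,0,0],"grip": 255},
  {"rot": [0,0,0],"xyz": [-0.02,0,0],"grip": 255},
])

```text
clock: 14.37
tool_pos: [0.5789, -0.1148, 0.0113]
eef_rot: [1.0, -0.016, 0.014, 0.005]
contact_force: [15.2, -8.7, 0.4]
opening: 0.004
finger_force: 8.0
```

```bash
python3 - <<'E'
from h import *
st()
E
```

```text
t 14.37 p [ 578.9 -114.8   11.3] yaw -1.8 tilt 1.7 F [15.2 -8.7  0.4] op 0.0 ff 8.0
```

The push line runs straight through the near corner, so it locks. Instead I'll push the board's -y edge towards +y with the two fingers set along x, which turns it the right way and closes the row.

Emit:
carry_out([
  {"rot": [0,0,0],"xyz": [0.015,0,0],"grip": 255},
  {"rot": [0,0,0],"xyz": [0.025,0,-0.02],"grip": 230},
  {"rot": [0,0,0.12],"xyz": [0.02,0.01,-0.05],"grip": 139},
  {"rot": [0,0,0.24],"xyz": [-0.01,0.035,-0.06],"grip": 139},
  {"rot": [0,0,0.36],"xyz": [-0.045,0.055,-0.06],"grip": 139},
  {"rot": [0,0,0.48],"xyz": [-0.06,0.06,-0.06],"grip": 139},
  {"rot": [0,0,0.6],"xyz": [-0.06,0.06,-0.06],"grip": 139},
  {"rot": [0,0,0.72],"xyz": [-0.06,0.06,-0.06],"grip": 139},
])

```text
clock: 15.03
tool_pos: [0.5027, -0.1677, 0.0682]
eef_rot: [0.929, -0.37, 0.0, 0.0]
contact_force: [-0.2, 0.4, 0.3]
opening: 0.451
finger_force: 0.0
```

```bash
python3 - <<'E'
from h import *
st();print(r.get_state()["q"].round(2)); go((516,-170,50,-91.4),(516,-170,8,-91.4))
E
```

```text
t 15.03 p [ 502.7 -167.7   68.2] yaw -43.4 tilt 0.0 F [-0.2  0.4  0.3] op 0.45 ff 0.0
[ 0.15  0.85  0.14  1.99 -0.33  0.33 -1.77]
rot [-0.    -0.     0.838] xyz [ 0.0112 -0.0074  0.0182]
rot [-0.    -0.     0.838] xyz [ 0.0112 -0.0074  0.0602]
```

Emit:
carry_out([
  {"rot": [0,0,0.12],"xyz": [0.011,-0.007,0.0],"grip": 139},
  {"rot": [0,0,0.24],"xyz": [0.011,-0.007,0.01],"grip": 139},
  {"rot": [0,0,0.36],"xyz": [0.011,-0.007,0.02],"grip": 139},
  {"rot": [0,0,0.48],"xyz": [0.011,-0.007,0.03],"grip": 139},
  {"rot": [0,0,0.6],"xyz": [0.011,-0.007,0.04],"grip": 139},
  {"rot": [0,0,0.72],"xyz": [0.011,-0.007,0.05],"grip": 139},
  {"rot": [0,0,0.838],"xyz": [0.011,-0.007,0.058],"grip": 139},
  {"rot": [0,0,0.838],"xyz": [0.011,-0.007,0.06],"grip": 139},
])

```text
clock: 15.7
tool_pos: [0.5167, -0.1685, 0.0066]
eef_rot: [-0.701, 0.714, 0.0, -0.0]
contact_force: [0.1, 0.4, -0.5]
opening: 0.455
finger_force: 0.0
```

```bash
python3 - <<'E'
from h import *
st(); go((516,-112,8,-91.4))
E
```

```text
t 15.7 p [ 516.7 -168.5    6.6] yaw -91.1 tilt 0.0 F [ 0.1  0.4 -0.5] op 0.46 ff 0.0
rot [0.001 0.001 0.006] xyz [-0.0564  0.0018 -0.0013]
```

Emit:
carry_out([
  {"rot": [0,0,0.006],"xyz": [-0.008,0,-0.001],"grip": 139},
  {"rot": [0,0,0.006],"xyz": [-0.016,0,-0.001],"grip": 139},
  {"rot": [0,0,0.006],"xyz": [-0.024,0,-0.001],"grip": 139},
  {"rot": [0,0,0.006],"xyz": [-0.031,0,-0.001],"grip": 139},
  {"rot": [0,0,0.006],"xyz": [-0.037,0,-0.001],"grip": 139},
  {"rot": [0,0,0.006],"xyz": [-0.043,0,-0.001],"grip": 139},
  {"rot": [0,0,0.006],"xyz": [-0.048,0,-0.001],"grip": 139},
  {"rot": [0,0,0.006],"xyz": [-0.048,0,-0.001],"grip": 139},
])

```text
clock: 16.37
tool_pos: [0.5184, -0.1193, 0.0073]
eef_rot: [-0.7, 0.714, 0.001, 0.0]
contact_force: [0.1, 0.1, -0.4]
opening: 0.451
finger_force: 0.0
```

Emit:
carry_out([
  {"rot": [0,0,0],"xyz": [-0.004,0,0],"grip": 139},
  {"rot": [0,0,0],"xyz": [-0.008,0,0],"grip": 139},
  {"rot": [0,0,0],"xyz": [-0.01,0,0],"grip": 139},
  {"rot": [0,0,0],"xyz": [-0.01,0,0],"grip": 139},
])

```text
clock: 16.7
tool_pos: [0.5184, -0.1125, 0.0074]
eef_rot: [-0.699, 0.715, -0.001, -0.001]
contact_force: [-0.2, -3.5, 0.6]
opening: 0.453
finger_force: 1.8
```

Emit:
carry_out([
  {"rot": [0,0,0],"xyz": [0.015,0,0],"grip": 139},
  {"rot": [0,0,0],"xyz": [0.015,0,-0.03],"grip": 200},
  {"rot": [0,0,0],"xyz": [0,-0.03,-0.045],"grip": 255},
  {"rot": [0,0,0],"xyz": [-0.03,-0.06,-0.045],"grip": 255},
  {"rot": [0,0,0],"xyz": [-0.052,-0.09,-0.045],"grip": 255},
  {"rot": [0,0,0],"xyz": [-0.052,-0.09,-0.03],"grip": 255},
  {"rot": [0,0,0],"xyz": [-0.052,-0.09,-0.01],"grip": 255},
  {"rot": [0,0,0],"xyz": [-0.052,-0.09,0],"grip": 255},
])

```text
clock: 17.37
tool_pos: [0.6091, -0.0589, 0.0055]
eef_rot: [-0.7, 0.714, 0.001, -0.0]
contact_force: [-0.2, -0.1, -0.1]
opening: 0.005
finger_force: 0.0
```

```bash
python3 - <<'E'
from h import *
st()
E
```

```text
t 17.37 p [609.1 -58.9   5.5] yaw -91.1 tilt 0.2 F [-0.2 -0.1 -0.1] op 0.01 ff 0.0
```

Emit:
carry_out([
  {"rot": [0,0,0],"xyz": [0,0.007,-0.001],"grip": 255},
  {"rot": [0,0,0],"xyz": [0,0.014,-0.001],"grip": 255},
  {"rot": [0,0,0],"xyz": [0,0.021,-0.001],"grip": 255},
  {"rot": [0,0,0],"xyz": [0,0.027,-0.001],"grip": 255},
  {"rot": [0,0,0],"xyz": [0,0.032,-0.001],"grip": 255},
  {"rot": [0,0,0],"xyz": [0,0.036,-0.001],"grip": 255},
  {"rot": [0,0,0],"xyz": [0,0.036,-0.001],"grip": 255},
])

```text
clock: 17.95
tool_pos: [0.573, -0.0605, 0.009]
eef_rot: [-0.699, 0.715, 0.0, 0.0]
contact_force: [0.2, -0.6, 0.4]
opening: 0.002
finger_force: 0.0
```

Emit:
carry_out([
  {"rot": [0,0,0],"xyz": [0,0.003,0],"grip": 255},
  {"rot": [0,0,0],"xyz": [0,0.005,0],"grip": 255},
  {"rot": [0,0,0],"xyz": [0,0.005,0],"grip": 255},
])

```text
clock: 18.2
tool_pos: [0.5684, -0.0601, 0.0084]
eef_rot: [-0.699, 0.715, 0.0, -0.0]
contact_force: [0.4, -1.1, 0.6]
opening: 0.004
finger_force: 0.1
```

Emit:
carry_out([
  {"rot": [0,0,0],"xyz": [0,0.004,0],"grip": 255},
  {"rot": [0,0,0],"xyz": [0,0.007,0],"grip": 255},
  {"rot": [0,0,0],"xyz": [0,0.007,0],"grip": 255},
])

```text
clock: 18.45
tool_pos: [0.5663, -0.0605, 0.0094]
eef_rot: [-0.7, 0.714, -0.004, 0.003]
contact_force: [7.3, -0.6, -0.8]
opening: 0.003
finger_force: 3.7
```

```bash
python3 - <<'E'
from h import *
st(); wsnap("w6"); boards("t8")
E
```

```text
t 18.45 p [566.3 -60.5   9.4] yaw -91.2 tilt 0.5 F [ 7.3 -0.6 -0.8] op 0.0 ff 3.7
[264. 208.] 475 -51 93 19 84.4
```

Emit:
carry_out([
  {"rot": [0,0,0],"xyz": [0,-0.015,0],"grip": 255},
  {"rot": [0,0,0],"xyz": [0,-0.02,-0.03],"grip": 139},
  {"rot": [0,0,0],"xyz": [0.03,0,-0.045],"grip": 139},
  {"rot": [0,0,0],"xyz": [0.065,0.02,-0.045],"grip": 139},
  {"rot": [0,0,0],"xyz": [0.085,0.05,-0.045],"grip": 139},
  {"rot": [0,0,0],"xyz": [0.085,0.05,-0.02],"grip": 139},
  {"rot": [0,0,0],"xyz": [0.085,0.05,-0.002],"grip": 139},
  {"rot": [0,0,0],"xyz": [0.085,0.05,0],"grip": 139},
])

```text
clock: 19.22
tool_pos: [0.5075, -0.1436, 0.0063]
eef_rot: [-0.699, 0.715, 0.002, -0.001]
contact_force: [-0.3, -0.3, 0.2]
opening: 0.456
finger_force: 0.0
```

```bash
python3 - <<'E'
from h import *
st()
E
```

```text
t 19.22 p [ 507.5 -143.6    6.3] yaw -91.3 tilt 0.3 F [-0.3 -0.3  0.2] op 0.46 ff 0.0
```

Emit:
carry_out([
  {"rot": [0,0,0],"xyz": [-0.01,-0.006,-0.001],"grip": 139},
  {"rot": [0,0,0],"xyz": [-0.02,-0.006,-0.001],"grip": 139},
  {"rot": [0,0,0],"xyz": [-0.028,-0.006,-0.001],"grip": 139},
  {"rot": [0,0,0],"xyz": [-0.034,-0.006,-0.001],"grip": 139},
  {"rot": [0,0,0],"xyz": [-0.037,-0.006,-0.001],"grip": 139},
  {"rot": [0,0,0],"xyz": [-0.037,-0.006,-0.001],"grip": 139},
])

```text
clock: 19.72
tool_pos: [0.517, -0.1121, 0.0103]
eef_rot: [-0.699, 0.715, -0.005, -0.002]
contact_force: [-0.6, -8.1, -0.4]
opening: 0.456
finger_force: 4.8
```

Emit:
carry_out([
  {"rot": [0,0,0],"xyz": [-0.003,0,0],"grip": 139},
  {"rot": [0,0,0],"xyz": [-0.003,0,0],"grip": 139},
])

```text
clock: 19.88
tool_pos: [0.517, -0.112, 0.0105]
eef_rot: [-0.698, 0.716, -0.006, -0.004]
contact_force: [-1.3, -14.2, -0.7]
opening: 0.454
finger_force: 6.9
```

The row is closed: the force rises with no further motion. Now to the rack for a look.

Emit:
carry_out([
  {"rot": [0,0,0],"xyz": [0.02,0,0],"grip": 139},
  {"rot": [0,0,0],"xyz": [0.03,0,-0.03],"grip": 139},
  {"rot": [0,0,0],"xyz": [0.05,0,-0.065],"grip": 139},
  {"rot": [0,0,0],"xyz": [0.075,0,-0.1],"grip": 139},
  {"rot": [0,0,0],"xyz": [0.1,0,-0.13],"grip": 100},
  {"rot": [0,0,0],"xyz": [0.13,0,-0.16],"grip": 100},
  {"rot": [0,0,0],"xyz": [0.16,0,-0.185],"grip": 100},
  {"rot": [0,0,0],"xyz": [0.16,0,-0.185],"grip": 100},
])

```text
clock: 20.55
tool_pos: [0.5142, -0.273, 0.2008]
eef_rot: [-0.697, 0.717, -0.008, -0.001]
contact_force: [0.4, -1.8, -0.2]
opening: 0.607
finger_force: 0.0
```

```bash
python3 - <<'E'
from h import *
st(); a=wsnap("w7"); t=look("t9")
sc=r.snapshot("scene")[:,:,::-1].copy(); cv2.imwrite("pics/s9.png",sc)
e=cv2.resize(t[165:225,100:165],None,fx=4,fy=4,interpolation=cv2.INTER_CUBIC)   # 260x240
b=cv2.resize(t[165:220,180:330],None,fx=3.4,fy=3.4,interpolation=cv2.INTER_CUBIC) #510x187
s=cv2.resize(sc[220:300,360:450],None,fx=3,fy=3,interpolation=cv2.INTER_CUBIC) #270x240
W=np.zeros((600,800,3),np.uint8); W[:384,:512]=a; W[:240,520:780]=e; W[250:490,520:790]=s; W[390:390+b.shape[0],:b.shape[1]]=b
cv2.imwrite("pics/m5.png",W); print(r.get_state()["q"].round(2))
E
```

```text
t 20.55 p [ 514.2 -273.   200.8] yaw -91.6 tilt 0.9 F [ 0.4 -1.8 -0.2] op 0.61 ff 0.0
[ 0.09  0.74  0.53  1.78 -0.53  0.76 -2.26]
```

View pics/m5.png

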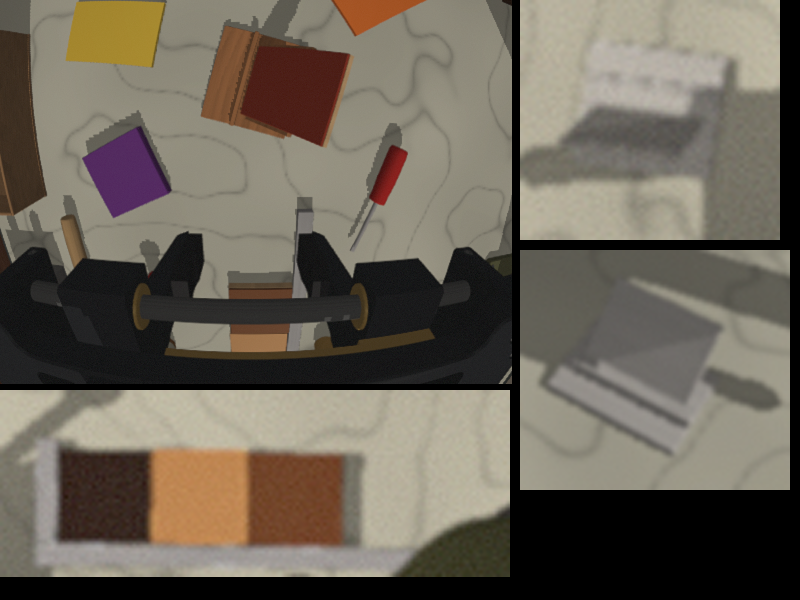

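The boards make one straight row, flush and closed. The wrist part shows the card's red face at (260,42), (350,55), (323,146), (240,110) in the rack. The easel faces +x, with its base front edge from top-crop (592,40) to (735,62).

```bash
cat >> h.py <<'E'
from scipy.optimize import least_squares
def wproj(P,npy):
    c=r.camera_params("wrist"); a=np.load(npy); H=c["hand_eye"]
    p=R.from_quat(a[3:]).inv().apply(np.asarray(P)/1000-a[:3]); d=(p-H[:3,3])@H[:3,:3]
    th=np.arctan2(np.hypot(d[:,0],d[:,1]),d[:,2]); u=d[:,:2]/np.hypot(d[:,0],d[:,1])[:,None]
    return u*th[:,None]*c["fx"]+[c["cx"],c["cy"]]
def pproj(P,name):
    c=r.camera_params(name); d=R.from_quat(c["attitude"]).inv().apply(np.asarray(P)/1000-c["position"])
    return d[:,:2]/d[:,2:]*c["fx"]+[c["cx"],c["cy"]]
def card_pts(tilt,L=((4,-40,0),(4,-40,125),(4,40,125),(4,40,0))):
    """card points -> stand frame (foot line centre at x=0,z=8)"""
    return R.from_euler("y",-tilt,degrees=True).apply(np.array(L,float)+[4,0,0])+[0,0,8]
def place(P,x): return R.from_euler("z",x[2],degrees=True).apply(P)+[x[0],x[1],0]
def grip(x,tilt,zc,lift=0,xc=4):
    """tool pose with TCP at card z=zc; tool x=-stand y; raised lift mm along the card"""
    Q=R.from_euler("z",x[2],degrees=True)*R.from_euler("y",-tilt,degrees=True)*R.from_matrix(np.array([[0,-1,0],[-1,0,0],[0,0,-1.]]))
    return (*place(R.from_euler("y",-tilt,degrees=True).apply([[xc,0,zc+lift]])+[0,0,8],x)[0],Q)
E
python3 - <<'E'
from h import *
im=cv2.imread("pics/w7.png"); hsv=cv2.cvtColor(im,cv2.COLOR_BGR2HSV); h,s,v=[hsv[...,i].astype(int) for i in range(3)]
print(hsv[100,300],hsv[70,225],hsv[130,270])
m=((h<7)|(h>172))&(s>150)&(v>40); k=np.zeros_like(m); k[30:160,225:360]=m[30:160,225:360]
c=max(cv2.findContours(k.astype(np.uint8),cv2.RETR_EXTERNAL,cv2.CHAIN_APPROX_NONE)[0],key=cv2.contourArea)
q=cv2.approxPolyN(c,4).reshape(-1,2); print(q)
man=np.array([(260,42),(350,55),(323,146),(240,110)],float)
q=np.array([q[np.argmin(np.linalg.norm(q-m_,axis=1))] for m_ in man],float); print(q.tolist())
base=np.array([(50,-55,8),(50,55,8)],float); bp=np.array([(225,24),(202,117)])
for use in (0,1):
    f=lambda x:np.r_[(wproj(place(card_pts(35),x),"w7.npy")-q).ravel(),use*(wproj(place(base,x),"w7.npy")-bp).ravel()]
    o=least_squares(f,[502,-371,-10]); print(o.x.round(1),f(o.x).round(1))
x=o.x
print("rack",x); np.save("rack.npy",x)
go(grip(x,35,82,70),grip(x,35,82,0))
# easel from top/scene
f=lambda x:np.r_[(pproj(place([(50,55,8),(50,-55,8)],x),"top")-[(118,175),(153.7,180.2)]).ravel(),
  (pproj(place([(50,55,8),(50,-55,8),(-31.7,-45,76),(-31.7,45,76)],x),"scene")-[(360+155/3,220+203/3),(360+25/3,220+135/3),(360+108/3,220+28/3),(360+202/3,220+76/3)]).ravel()]
o=least_squares(f,[520,370,-10],loss="soft_l1"); print("easel",o.x.round(1),f(o.x).round(1)); np.save("easel.npy",o.x)
E
```

```text
[  4 181  76] [ 12 148 121] [ 13 146 126]
[[351  51]
 [322 146]
 [240 113]
 [259  46]]
[[259.0, 46.0], [351.0, 51.0], [322.0, 146.0], [240.0, 113.0]]
[ 506.5 -373.1  -16.6] [ 0.5 -0.9 -1.1  0.7  0.1 -0.2  0.8  0.3  0.   0.  -0.  -0. ]
[ 506.4 -373.1  -16.5] [ 0.5 -0.9 -1.1  0.5  0.3 -0.3  1.   0.4  0.2  0.6 -0.8 -0.4]
rack [ 506.41675581 -373.07544136  -16.49678835]
rot [0.607 0.083 0.258] xyz [0.0887 0.0853 0.0594]
rot [0.607 0.083 0.258] xyz [0.0994 0.0466 0.1167]
easel [527.2 377.8  -8.8] [-0.6 -0.5 -2.5 -0.7 -0.7 -0.7  0.5 -1.4 -3.3 -0.5  0.6  0.6]
```

Emit:
carry_out([
  {"rot": [0.1,0.014,0.043],"xyz": [0.02,0.015,0.005],"grip": 168},
  {"rot": [0.2,0.028,0.086],"xyz": [0.04,0.03,0.01],"grip": 168},
  {"rot": [0.3,0.042,0.129],"xyz": [0.055,0.045,0.02],"grip": 168},
  {"rot": [0.4,0.055,0.172],"xyz": [0.07,0.06,0.03],"grip": 168},
  {"rot": [0.5,0.07,0.215],"xyz": [0.08,0.075,0.045],"grip": 168},
  {"rot": [0.607,0.083,0.258],"xyz": [0.0887,0.0853,0.0594],"grip": 168},
  {"rot": [0.607,0.083,0.258],"xyz": [0.0887,0.0853,0.0594],"grip": 168},
  {"rot": [0.607,0.083,0.258],"xyz": [0.0887,0.0853,0.0594],"grip": 168},
])

```text
clock: 21.37
tool_pos: [0.438, -0.395, 0.1889]
eef_rot: [-0.59, 0.77, -0.172, 0.174]
contact_force: [0.2, -1.1, -1.2]
opening: 0.338
finger_force: 0.0
```

```bash
python3 - <<'E'
from h import *
st();print(r.get_state()["q"].round(2)); x=np.load("rack.npy")
go(grip(x,35,82,70),grip(x,35,82,20),grip(x,35,82,0))
E
```

```text
t 21.37 p [ 438.  -395.   188.9] yaw -104.2 tilt 28.3 F [ 0.2 -1.1 -1.2] op 0.34 ff 0.0
[ 1.1   0.67 -0.43  2.1  -1.    0.04 -1.61]
rot [0.122 0.076 0.001] xyz [-0.0378  0.0469  0.0392]
rot [0.122 0.076 0.001] xyz [-0.034   0.0408  0.0887]
rot [0.122 0.076 0.001] xyz [-0.0325  0.0384  0.1085]
```

The wrist has hit its joint limits (q5 = -1, q6 = 0.04), so it has to be turned over. I fit a quick kinematic model from the recorded samples to plan the flip.

```bash
cat > fk.py <<'E'
from h import *
import itertools
S=[([1.22579679,.68997852,-.19453476,1.56630592,.15729705,.90250353,-.21505347],[230.9,-580.1,237.9],[.9821,.18834,-.0002,-.0009]),
([-.38,.89,.07,1.98,-.19,.28,-1.74],[515.5,134.1,43.1],None),
([.15,.85,.14,1.99,-.33,.33,-1.77],[502.7,-167.7,68.2],[.929,-.37,0,0]),
([.09,.74,.53,1.78,-.53,.76,-2.26],[514.2,-273,200.8],[-.697,.717,-.008,-.001]),
([1.1,.67,-.43,2.1,-1.,.04,-1.61],[438,-395,188.9],[-.59,.77,-.172,.174])]
def rots(q,s):
    T=[];M=np.eye(3)
    for i,(a,k) in enumerate(zip("zyzyzyz",s)):
        M=M@R.from_euler(a,k*q[i]).as_matrix(); T.append(M)
    return T
def fk(q,s,L,C):
    T=rots(q,s); p=np.array([0,0,L[0]])+T[1]@[L[4],0,L[1]]+T[3]@[L[5],0,L[2]]+T[6]@[0,0,L[3]]+T[5]@[L[6],0,0]
    return p,R.from_matrix(T[6])*C
if __name__=="__main__":
    best=[]
    for s in itertools.product([1,-1],repeat=4):
        sg=[s[0],1,s[1],1,s[2],1,s[3]]
        Cs=[R.from_matrix(rots(q,sg)[6]).inv()*R.from_quat(o) for q,p,o in S if o]
        e=max((Cs[0].inv()*c).magnitude() for c in Cs); best.append((e,sg,Cs[0].as_rotvec()))
    best.sort(key=lambda b:b[0])
    for b in best[:3]: print(b)
    sg=best[0][1]; C=R.from_rotvec(best[0][2])
    f=lambda L:np.concatenate([fk(q,sg,L,C)[0]-p for q,p,o in S])
    o=least_squares(f,[300,400,400,200,0,0,0]); print(o.x.round(1),f(o.x).round(1))
    np.savez("fk.npz",s=sg,L=o.x,C=best[0][2])
E
python3 fk.py
```

```text
(0.020555330671273624, [-1, 1, -1, 1, -1, 1, -1], array([-1.36091884e-05,  8.26445324e-05,  1.57079155e+00]))
(1.188349337125821, [-1, 1, 1, 1, -1, 1, -1], array([-0.1925213 ,  0.17987843,  1.26195537]))
(1.6142739574245037, [1, 1, 1, 1, 1, 1, -1], array([ 2.56779606e-03, -3.89722038e-03, -2.75878580e+00]))
[459.3 384.  318.4 339.9  25.4 -57.4 -78.5] [ 54.   26.2   8.1  -8.1  25.1   7.5   2.7  15.8   0.5  -1.5   7.2 -10.1
   0.4  -8.4  -6. ]
```

```bash
cat > fit.py <<'E'
from fk import *
z=np.load("fk.npz"); sg=z["s"]
# candidate terms: (frame index, axis)
V={"a":(-1,2),"b":(0,0),"b1":(0,1),"c":(1,1),"d":(1,2),"e":(1,0),"f":(3,0),"g":(3,1),"h":(3,2),"i":(5,0),"j":(5,1),"k":(6,2)}
def A(q,names):
    T=[np.array(t) for t in rots(q,sg)]; return np.c_[tuple((np.eye(3) if V[n][0]<0 else T[V[n][0]])[:,V[n][1]] for n in names)]
y=np.concatenate([p for q,p,o in S])
core=["a","d","h","k"]; rest=[n for n in V if n not in core]
out=[]
for k in (0,1,2,3):
    for ex in itertools.combinations(rest,k):
        n=core+list(ex); M=np.vstack([A(q,n) for q,p,o in S]); s,*_=np.linalg.lstsq(M,y,rcond=None)
        out.append((np.abs(M@s-y).max(),dict(zip(n,s.round()))))
out.sort(key=lambda t:t[0])
for o in out[:12]: print(round(o[0],1),o[1])
E
python3 fit.py
```

```text
5.5 {'a': np.float64(373.0), 'd': np.float64(551.0), 'h': np.float64(353.0), 'k': np.float64(337.0), 'c': np.float64(-20.0), 'g': np.float64(-26.0), 'i': np.float64(-6.0)}
5.5 {'a': np.float64(373.0), 'd': np.float64(551.0), 'h': np.float64(353.0), 'k': np.float64(337.0), 'b1': np.float64(-20.0), 'g': np.float64(-26.0), 'i': np.float64(-6.0)}
5.5 {'a': np.float64(327.0), 'd': np.float64(588.0), 'h': np.float64(359.0), 'k': np.float64(334.0), 'c': np.float64(-17.0), 'e': np.float64(-32.0), 'g': np.float64(-31.0)}
5.5 {'a': np.float64(327.0), 'd': np.float64(588.0), 'h': np.float64(359.0), 'k': np.float64(334.0), 'b1': np.float64(-17.0), 'e': np.float64(-32.0), 'g': np.float64(-31.0)}
5.7 {'a': np.float64(365.0), 'd': np.float64(554.0), 'h': np.float64(358.0), 'k': np.float64(327.0), 'b1': np.float64(-21.0), 'g': np.float64(-31.0), 'j': np.float64(4.0)}
5.7 {'a': np.float64(365.0), 'd': np.float64(554.0), 'h': np.float64(358.0), 'k': np.float64(327.0), 'c': np.float64(-21.0), 'g': np.float64(-31.0), 'j': np.float64(4.0)}
6.6 {'a': np.float64(364.0), 'd': np.float64(546.0), 'h': np.floa
[... 223 characters left out ...]
4(-21.0), 'f': np.float64(-9.0), 'g': np.float64(-27.0)}
6.6 {'a': np.float64(293.0), 'd': np.float64(602.0), 'h': np.float64(366.0), 'k': np.float64(320.0), 'e': np.float64(-53.0), 'g': np.float64(-54.0), 'j': np.float64(9.0)}
6.8 {'a': np.float64(365.0), 'd': np.float64(557.0), 'h': np.float64(356.0), 'k': np.float64(330.0), 'b1': np.float64(-20.0), 'g': np.float64(-28.0)}
6.8 {'a': np.float64(365.0), 'd': np.float64(557.0), 'h': np.float64(356.0), 'k': np.float64(330.0), 'c': np.float64(-20.0), 'g': np.float64(-28.0)}
6.8 {'a': np.float64(365.0), 'd': np.float64(557.0), 'h': np.float64(356.0), 'k': np.float64(330.0), 'b1': np.float64(-10.0), 'c': np.float64(-10.0), 'g': np.float64(-28.0)}
```

```bash
cat > ik.py <<'E'
from fk import *
SG=[-1,1,-1,1,-1,1,-1]; C=R.from_euler("z",90,degrees=True)
lo=np.array([-3.01,-.46,-1.47,.13,-1,.04,-2.66]); hi=np.array([3.01,2.08,1.51,2.56,4.14,2.09,2.66])
def FK(q):
    T=rots(q,SG); return np.array([0,0,365])+T[1]@[0,-21,554]+T[3]@[0,-29,357]+T[6]@[0,0,329], R.from_matrix(T[6])*C
def IK(t,q0,m=.12,w=0.02):
    p,o=np.array(t[:3]),t[3]
    f=lambda q:np.r_[(FK(q)[0]-p)/100,3*(FK(q)[1].inv()*o).as_rotvec(),w*(q-q0)]
    s=least_squares(f,np.clip(q0,lo+m+.01,hi-m-.01),bounds=(lo+m,hi-m)); e=np.abs(f(s.x)[:6]).max()
    return s.x,e
def flip(t): return (*t[:3],t[3]*R.from_euler("z",180,degrees=True))
E
cat > plan.py <<'E'
from ik import *
rk,ea=np.load("rack.npy"),np.load("easel.npy"); rng=np.random.default_rng(0)
for fl in (0,1):
    F=flip if fl else (lambda t:t)
    res=[]
    for _ in range(25):
        q0=rng.uniform(lo+.2,hi-.2); q0[1]=.8;q0[3]=2;q0[0]=rng.uniform(-1,1.5)
        a,e1=IK(F(grip(rk,35,82)),q0,w=.003)
        if e1>.03: continue
        b,e2=IK(F(grip(rk,35,82,70)),a); c,e3=IK(F(grip(rk,35,82,150)),b); d,e4=IK(F(grip(ea,25,82,70)),c,w=.003); g,e5=IK(F(grip(ea,25,82)),d)
        res.append((max(e2,e3,e4,e5),a,c,d,g))
    res.sort(key=lambda t:t[0]); print("flip",fl,len(res))
    for x in res[:4]: print(round(x[0],3),*[v.round(2).tolist() for v in x[1:]])
E
python3 plan.py; python3 -c "
from h import *
st();print(r.get_state()['q'].round(3))"
```

```text
flip 0 20
0.0 [1.06, 0.96, -0.56, 2.27, 2.89, 0.58, 0.81] [1.24, 0.64, -0.65, 2.43, 2.9, 0.39, 0.75] [-0.41, 0.94, -0.99, 1.94, 1.45, 1.16, 0.8] [-0.4, 1.06, -0.93, 1.91, 1.58, 1.13, 0.77]
0.0 [1.19, 1.03, -0.77, 2.27, 2.62, 0.64, 1.14] [1.36, 0.7, -0.86, 2.42, 2.57, 0.43, 1.1] [-0.39, 0.97, -1.04, 1.94, 1.47, 1.22, 0.8] [-0.38, 1.08, -0.98, 1.91, 1.6, 1.19, 0.78]
0.0 [1.05, 0.96, -0.54, 2.27, 2.92, 0.58, 0.78] [1.23, 0.64, -0.63, 2.43, 2.94, 0.39, 0.72] [-0.42, 0.94, -0.98, 1.94, 1.45, 1.16, 0.8] [-0.41, 1.06, -0.92, 1.91, 1.58, 1.13, 0.77]
0.0 [1.24, 1.06, -0.86, 2.26, 2.53, 0.67, 1.26] [1.41, 0.73, -0.94, 2.42, 2.45, 0.46, 1.22] [-0.38, 0.99, -1.07, 1.94, 1.48, 1.24, 0.8] [-0.37, 1.1, -1.01, 1.91, 1.6, 1.21, 0.78]
flip 1 23
0.0 [1.15, 1.0, -0.7, 2.27, 2.71, 0.61, -2.11] [1.32, 0.68, -0.78, 2.42, 2.69, 0.41, -2.16] [-0.4, 0.96, -1.02, 1.94, 1.46, 1.2, -2.34] [-0.39, 1.07, -0.96, 1.91, 1.59, 1.17, -2.37]
0.0 [1.15, 1.0, -0.7, 2.27, 2.71, 0.61, -2.11] [1.32, 0.68, -0.79, 2.42, 2.68, 0.42, -2.16] [-0.4, 0.96, -1.02, 1.94, 1.47, 1.2, -2.34] [-0.39, 1.07, -0.96, 1.91, 1.59, 1.17, -2.37]
0.0 [1.17, 1.02, -0.73, 2.27, 2.67, 0.62, -2.06] [1.34, 0.69, -0.82, 2.42, 2.63, 0.42, -2.11] [-0.39, 0.97, -1.03, 1.94, 1.47, 1.21, -2.34] [-0.38, 1.08, -0.97, 1.91, 1.59, 1.18, -2.37]
0.0 [1.04, 0.96, -0.52, 2.27, 2.93, 0.58, -2.38] [1.22, 0.64, -0.62, 2.43, 2.96, 0.39, -2.44] [-0.42, 0.94, -0.98, 1.94, 1.45, 1.16, -2.34] [-0.41, 1.05, -0.92, 1.91, 1.58, 1.13, -2.37]
t 21.37 p [ 438.  -395.   188.9] yaw -104.2 tilt 28.3 F [ 0.2 -1.1 -1.2] op 0.34 ff 0.0
[ 1.097  0.674 -0.434  2.096 -1.     0.042 -1.61 ]
```

```bash
cat > path.py <<'E'
from ik import *
from scipy.interpolate import interp1d
def rows(q0,wps,n=8,step=.115,dmm=38,skip=0):
    """joint way points -> first n rows relative to FK(q0), tool turn<=step, move<=dmm per row"""
    W=np.vstack([q0]+wps); t=np.arange(len(W)); f=interp1d(t,W,axis=0); tt=[0.]
    ts=np.linspace(0,t[-1],4000)[1:]; last=FK(q0); out=[]; lq=q0
    for u in ts:
        p,o=FK(f(u))
        if (last[1].inv()*o).magnitude()>step or np.linalg.norm(p-last[0])>dmm or np.abs(f(u)-lq).max()>.16 or u==ts[-1]:
            out.append(f(u)); last=(p,o); lq=f(u)
    p0,o0=FK(q0)
    for q in out[:n]:
        p,o=FK(q); print("rot",(o0.inv()*o).as_rotvec().round(2).tolist(),"xyz",(o0.inv().apply(p-p0)/1000).round(3).tolist(),"z",p[2].round(),"q5-7",q[4:].round(2))
    print("total rows",len(out))
    return out
E
cat > go1.py <<'E'
from path import *
B=np.array([1.32,.68,-.78,2.42,2.69,.41,-2.16])
q=r.get_state()["q"]; st(); print(q.round(2), FK(q)[0].round())
J1=q.copy(); J1[5]=.55; J1[4]=-.6; J1[3]-=.25
M=(.5*J1+.5*B); M[5]=.65
w=[J1,M,B]
rows(q,w)
E
python3 go1.py
```

```text
t 21.37 p [ 438.  -395.   188.9] yaw -104.2 tilt 28.3 F [ 0.2 -1.1 -1.2] op 0.34 ff 0.0
[ 1.1   0.67 -0.43  2.1  -1.    0.04 -1.61] [ 439. -394.  186.]
rot [0.03, -0.07, -0.08] xyz [-0.016, -0.024, -0.002] z 200.0 q5-7 [-0.92  0.14 -1.61]
rot [0.05, -0.15, -0.17] xyz [-0.031, -0.043, -0.007] z 214.0 q5-7 [-0.84  0.25 -1.61]
rot [0.06, -0.21, -0.26] xyz [-0.044, -0.057, -0.013] z 227.0 q5-7 [-0.75  0.35 -1.61]
rot [0.06, -0.28, -0.36] xyz [-0.055, -0.065, -0.022] z 240.0 q5-7 [-0.67  0.46 -1.61]
rot [0.03, -0.33, -0.46] xyz [-0.061, -0.059, -0.03] z 244.0 q5-7 [-0.57  0.55 -1.62]
rot [-0.03, -0.34, -0.56] xyz [-0.061, -0.027, -0.03] z 229.0 q5-7 [-0.43  0.56 -1.64]
rot [-0.1, -0.34, -0.66] xyz [-0.058, 0.003, -0.031] z 215.0 q5-7 [-0.3   0.57 -1.66]
rot [-0.16, -0.35, -0.75] xyz [-0.053, 0.032, -0.033] z 203.0 q5-7 [-0.17  0.58 -1.68]
total rows 30
```

Emit:
carry_out([
  {"rot": [0.03,-0.07,-0.08],"xyz": [-0.016,-0.024,-0.002],"grip": 168},
  {"rot": [0.05,-0.15,-0.17],"xyz": [-0.031,-0.043,-0.007],"grip": 168},
  {"rot": [0.06,-0.21,-0.26],"xyz": [-0.044,-0.057,-0.013],"grip": 168},
  {"rot": [0.06,-0.28,-0.36],"xyz": [-0.055,-0.065,-0.022],"grip": 168},
  {"rot": [0.03,-0.33,-0.46],"xyz": [-0.061,-0.059,-0.03],"grip": 168},
  {"rot": [-0.03,-0.34,-0.56],"xyz": [-0.061,-0.027,-0.03],"grip": 168},
  {"rot": [-0.1,-0.34,-0.66],"xyz": [-0.058,0.003,-0.031],"grip": 168},
])

```text
clock: 21.95
tool_pos: [0.4379, -0.3338, 0.2194]
eef_rot: [0.837, -0.501, 0.081, -0.203]
contact_force: [-1.6, -0.2, -0.2]
opening: 0.339
finger_force: 0.0
```

```bash
cat > go2.py <<'E'
from path import *
B=np.array([1.32,.68,-.78,2.42,2.69,.41,-2.16])
q=r.get_state()["q"]; st(); print(q.round(2), FK(q)[0].round())
k=np.clip((q[4]+1)/3.69,0,1)
M=.5*q+.5*B; M[5]=max(.65,M[5]); M[5]=.65
w=[M,B] if q[4]<1.2 else [B]
rows(q,w)
E
python3 go2.py
```

```text
t 21.95 p [ 437.9 -333.8  219.4] yaw -60.9 tilt 25.3 F [-1.6 -0.2 -0.2] op 0.34 ff 0.0
[ 0.97  0.65 -0.25  1.9  -0.52  0.61 -1.45] [ 439. -335.  217.]
rot [-0.07, -0.04, -0.08] xyz [-0.018, 0.028, 0.003] z 204.0 q5-7 [-0.37  0.62 -1.48]
rot [-0.14, -0.07, -0.17] xyz [-0.033, 0.056, 0.003] z 193.0 q5-7 [-0.23  0.62 -1.51]
rot [-0.21, -0.1, -0.25] xyz [-0.044, 0.084, 0.002] z 183.0 q5-7 [-0.09  0.62 -1.54]
rot [-0.28, -0.13, -0.34] xyz [-0.053, 0.11, -0.001] z 176.0 q5-7 [ 0.05  0.63 -1.57]
rot [-0.35, -0.15, -0.43] xyz [-0.058, 0.136, -0.006] z 169.0 q5-7 [ 0.19  0.63 -1.6 ]
rot [-0.41, -0.17, -0.53] xyz [-0.059, 0.159, -0.011] z 165.0 q5-7 [ 0.34  0.63 -1.64]
rot [-0.47, -0.18, -0.62] xyz [-0.058, 0.18, -0.018] z 161.0 q5-7 [ 0.48  0.64 -1.67]
rot [-0.53, -0.19, -0.72] xyz [-0.053, 0.199, -0.024] z 159.0 q5-7 [ 0.62  0.64 -1.7 ]
total rows 24
```

Emit:
carry_out([
  {"rot": [-0.07,-0.04,-0.08],"xyz": [-0.018,0.028,0.003],"grip": 168},
  {"rot": [-0.14,-0.07,-0.17],"xyz": [-0.033,0.056,0.003],"grip": 168},
  {"rot": [-0.21,-0.1,-0.25],"xyz": [-0.044,0.084,0.002],"grip": 168},
  {"rot": [-0.28,-0.13,-0.34],"xyz": [-0.053,0.11,-0.001],"grip": 168},
  {"rot": [-0.35,-0.15,-0.43],"xyz": [-0.058,0.136,-0.006],"grip": 168},
  {"rot": [-0.41,-0.17,-0.53],"xyz": [-0.059,0.159,-0.011],"grip": 168},
  {"rot": [-0.47,-0.18,-0.62],"xyz": [-0.058,0.18,-0.018],"grip": 168},
  {"rot": [-0.53,-0.19,-0.72],"xyz": [-0.053,0.199,-0.024],"grip": 168},
])

```text
clock: 22.62
tool_pos: [0.2433, -0.3748, 0.1607]
eef_rot: [0.985, -0.16, -0.062, 0.013]
contact_force: [-0.6, 0.7, 0.2]
opening: 0.341
finger_force: 0.0
```

```bash
python3 go2.py
```

```text
t 22.62 p [ 243.3 -374.8  160.7] yaw -18.6 tilt 7.3 F [-0.6  0.7  0.2] op 0.34 ff 0.0
[ 0.79  0.63  0.04  2.11  0.16  0.48 -1.21] [ 239. -377.  157.]
rot [-0.03, -0.05, -0.09] xyz [-0.02, 0.006, 0.005] z 155.0 q5-7 [ 0.32  0.51 -1.27]
rot [-0.06, -0.09, -0.19] xyz [-0.036, 0.016, 0.009] z 154.0 q5-7 [ 0.48  0.53 -1.33]
rot [-0.1, -0.12, -0.29] xyz [-0.048, 0.028, 0.011] z 153.0 q5-7 [ 0.64  0.55 -1.39]
rot [-0.15, -0.14, -0.38] xyz [-0.055, 0.041, 0.012] z 154.0 q5-7 [ 0.8   0.57 -1.45]
rot [-0.2, -0.15, -0.48] xyz [-0.057, 0.055, 0.011] z 155.0 q5-7 [ 0.96  0.59 -1.51]
rot [-0.26, -0.14, -0.57] xyz [-0.053, 0.069, 0.01] z 157.0 q5-7 [ 1.12  0.61 -1.57]
rot [-0.32, -0.13, -0.66] xyz [-0.044, 0.082, 0.007] z 159.0 q5-7 [ 1.28  0.63 -1.63]
rot [-0.39, -0.1, -0.75] xyz [-0.029, 0.092, 0.003] z 162.0 q5-7 [ 1.44  0.65 -1.69]
total rows 18
```

Emit:
carry_out([
  {"rot": [-0.03,-0.05,-0.09],"xyz": [-0.02,0.006,0.005],"grip": 168},
  {"rot": [-0.06,-0.09,-0.19],"xyz": [-0.036,0.016,0.009],"grip": 168},
  {"rot": [-0.1,-0.12,-0.29],"xyz": [-0.048,0.028,0.011],"grip": 168},
  {"rot": [-0.15,-0.14,-0.38],"xyz": [-0.055,0.041,0.012],"grip": 168},
  {"rot": [-0.2,-0.15,-0.48],"xyz": [-0.057,0.055,0.011],"grip": 168},
  {"rot": [-0.26,-0.14,-0.57],"xyz": [-0.053,0.069,0.01],"grip": 168},
  {"rot": [-0.32,-0.13,-0.66],"xyz": [-0.044,0.082,0.007],"grip": 168},
  {"rot": [-0.39,-0.1,-0.75],"xyz": [-0.029,0.092,0.003],"grip": 168},
])

```text
clock: 23.28
tool_pos: [0.1816, -0.4487, 0.1652]
eef_rot: [0.957, 0.199, -0.146, 0.155]
contact_force: [-0.9, -1.2, 1.4]
opening: 0.34
finger_force: 0.0
```

```bash
python3 go2.py
```

```text
t 23.28 p [ 181.6 -448.7  165.2] yaw 20.9 tilt 24.6 F [-0.9 -1.2  1.4] op 0.34 ff 0.0
[ 0.51  0.71  0.5   2.29  0.96  0.11 -1.24] [ 172. -454.  163.]
rot [0.05, -0.04, -0.09] xyz [-0.012, -0.022, 0.009] z 153.0 q5-7 [ 1.12  0.21 -1.32]
rot [0.07, -0.07, -0.18] xyz [-0.023, -0.031, 0.015] z 149.0 q5-7 [ 1.28  0.31 -1.41]
rot [0.04, -0.1, -0.26] xyz [-0.031, -0.027, 0.019] z 149.0 q5-7 [ 1.44  0.41 -1.49]
rot [-0.01, -0.11, -0.34] xyz [-0.033, -0.013, 0.021] z 152.0 q5-7 [ 1.6   0.51 -1.58]
rot [-0.1, -0.12, -0.4] xyz [-0.029, 0.012, 0.019] z 158.0 q5-7 [ 1.76  0.61 -1.66]
rot [-0.18, -0.04, -0.44] xyz [0.0, 0.026, 0.015] z 155.0 q5-7 [ 1.9   0.63 -1.74]
rot [-0.23, 0.06, -0.48] xyz [0.035, 0.028, 0.009] z 149.0 q5-7 [ 2.01  0.6  -1.8 ]
rot [-0.27, 0.16, -0.51] xyz [0.069, 0.028, -0.001] z 147.0 q5-7 [ 2.12  0.57 -1.85]
total rows 14
```

Emit:
carry_out([
  {"rot": [0.05,-0.04,-0.09],"xyz": [-0.008,-0.022,0.0],"grip": 168},
  {"rot": [0.07,-0.07,-0.18],"xyz": [-0.015,-0.031,0.0],"grip": 168},
  {"rot": [0.04,-0.1,-0.26],"xyz": [-0.02,-0.027,0.0],"grip": 168},
  {"rot": [-0.01,-0.11,-0.34],"xyz": [-0.025,-0.013,0.0],"grip": 168},
  {"rot": [-0.1,-0.12,-0.4],"xyz": [-0.025,0.012,0.0],"grip": 168},
  {"rot": [-0.18,-0.04,-0.44],"xyz": [0.0,0.026,0.0],"grip": 168},
  {"rot": [-0.23,0.06,-0.48],"xyz": [0.035,0.028,0.0],"grip": 168},
  {"rot": [-0.27,0.16,-0.51],"xyz": [0.069,0.028,-0.005],"grip": 168},
])

```text
clock: 23.95
tool_pos: [0.2327, -0.4542, 0.1572]
eef_rot: [0.875, 0.418, -0.144, 0.197]
contact_force: [-0.8, -1.1, -2.0]
opening: 0.342
finger_force: 0.0
```

```bash
python3 go2.py; python3 - <<'E'
from ik import *
t=flip(grip(np.load("rack.npy"),35,82,150)); print(np.round(t[:3])); go(t)
E
```

```text
t 23.95 p [ 232.7 -454.2  157.2] yaw 47.9 tilt 28.2 F [-0.8 -1.1 -2. ] op 0.34 ff 0.0
[ 0.65  0.69  0.15  2.34  2.02  0.35 -1.93] [ 225. -457.  154.]
rot [-0.03, 0.1, -0.05] xyz [0.031, 0.002, 0.002] z 139.0 q5-7 [ 2.13  0.36 -1.97]
rot [-0.08, 0.2, -0.09] xyz [0.061, 0.007, -0.002] z 132.0 q5-7 [ 2.23  0.37 -2.  ]
rot [-0.14, 0.29, -0.13] xyz [0.088, 0.016, -0.014] z 133.0 q5-7 [ 2.33  0.38 -2.04]
rot [-0.21, 0.37, -0.16] xyz [0.112, 0.028, -0.032] z 141.0 q5-7 [ 2.43  0.39 -2.07]
rot [-0.29, 0.45, -0.19] xyz [0.132, 0.041, -0.056] z 157.0 q5-7 [ 2.53  0.4  -2.1 ]
rot [-0.37, 0.52, -0.21] xyz [0.147, 0.055, -0.084] z 179.0 q5-7 [ 2.62  0.4  -2.14]
rot [-0.45, 0.57, -0.23] xyz [0.156, 0.066, -0.109] z 200.0 q5-7 [ 2.69  0.41 -2.16]
total rows 7
[ 382. -336.  200.]
rot [-0.446  0.572 -0.226] xyz [ 0.1526  0.0595 -0.1059]
```

Emit:
carry_out([
  {"rot": [-0.06,0.085,-0.035],"xyz": [0.024,0.005,-0.012],"grip": 168},
  {"rot": [-0.12,0.17,-0.07],"xyz": [0.048,0.012,-0.026],"grip": 168},
  {"rot": [-0.18,0.25,-0.1],"xyz": [0.072,0.02,-0.042],"grip": 168},
  {"rot": [-0.25,0.33,-0.13],"xyz": [0.095,0.03,-0.058],"grip": 168},
  {"rot": [-0.32,0.41,-0.165],"xyz": [0.118,0.042,-0.075],"grip": 168},
  {"rot": [-0.39,0.5,-0.2],"xyz": [0.138,0.052,-0.092],"grip": 168},
  {"rot": [-0.446,0.572,-0.226],"xyz": [0.1526,0.0595,-0.106],"grip": 168},
  {"rot": [-0.446,0.572,-0.226],"xyz": [0.1526,0.0595,-0.106],"grip": 168},
])

```text
clock: 24.62
tool_pos: [0.3804, -0.3361, 0.2007]
eef_rot: [0.766, 0.569, 0.182, 0.239]
contact_force: [-0.1, -0.8, -1.6]
opening: 0.34
finger_force: 0.0
```

```bash
python3 - <<'E'
from ik import *
st(); print(r.get_state()["q"].round(2)); x=np.load("rack.npy")
go(*[flip(grip(x,35,82,l)) for l in (150,70,30,0)])
E
```

```text
t 24.62 p [ 380.4 -336.1  200.7] yaw 73.3 tilt 35.0 F [-0.1 -0.8 -1.6] op 0.34 ff 0.0
[ 1.28  0.67 -0.73  2.44  2.77  0.43 -2.27]
rot [-0.001 -0.003 -0.006] xyz [0.0003 0.0011 0.0012]
rot [-0.001 -0.003 -0.006] xyz [0.     0.0011 0.0812]
rot [-0.001 -0.003 -0.006] xyz [-1.000e-04  1.100e-03  1.212e-01]
rot [-0.001 -0.003 -0.006] xyz [-0.0002  0.0011  0.1512]
```

Emit:
carry_out([
  {"rot": [0,0,-0.006],"xyz": [0,0.001,0.035],"grip": 168},
  {"rot": [0,0,-0.006],"xyz": [0,0.001,0.07],"grip": 168},
  {"rot": [0,0,-0.006],"xyz": [0,0.001,0.095],"grip": 168},
  {"rot": [0,0,-0.006],"xyz": [0,0.001,0.115],"grip": 168},
  {"rot": [0,0,-0.006],"xyz": [0,0.001,0.13],"grip": 168},
  {"rot": [0,0,-0.006],"xyz": [0,0.001,0.143],"grip": 168},
  {"rot": [0,0,-0.006],"xyz": [0,0.001,0.151],"grip": 168},
  {"rot": [0,0,-0.006],"xyz": [0,0.001,0.151],"grip": 168},
])

```text
clock: 25.28
tool_pos: [0.4644, -0.3629, 0.0764]
eef_rot: [0.764, 0.571, 0.178, 0.241]
contact_force: [0.3, -0.5, -0.1]
opening: 0.343
finger_force: 0.0
```

```bash
python3 - <<'E'
from ik import *
st(); x=np.load("rack.npy"); go(flip(grip(x,35,82,0))); wsnap("w8")
im=cv2.imread("pics/w8.png"); hsv=cv2.cvtColor(im,cv2.COLOR_BGR2HSV); h,s,v=[hsv[...,i].astype(int) for i in range(3)]
m=((h<7)|(h>172))&(s>150)&(v>40); c=[c for c in cv2.findContours(m.astype(np.uint8),cv2.RETR_EXTERNAL,cv2.CHAIN_APPROX_NONE)[0] if cv2.contourArea(c)>300]
for k in c: print(cv2.boundingRect(k))
s=r.get_state(); np.save("tmp.npy",np.r_[s["tool_pos"],s["eef_rot"]])
print(wproj(place(card_pts(35,((4,-40,125),(4,40,125),(-4,-40,125),(-4,40,125))),x),"tmp.npy").round())
E
```

```text
t 25.28 p [ 464.4 -362.9   76.4] yaw 73.5 tilt 34.8 F [ 0.3 -0.5 -0.1] op 0.34 ff 0.0
rot [-0.004  0.003  0.002] xyz [ 0.0022  0.0002 -0.0012]
(255, 145, 9, 154)
[[259. 350.]
 [263. 206.]
 [243. 350.]
 [241. 206.]]
```

Emit:
carry_out([
  {"rot": [0,0,0],"xyz": [0.002,0,0],"grip": 200},
  {"rot": [0,0,0],"xyz": [0.002,0,0],"grip": 255},
  {"rot": [0,0,0],"xyz": [0.002,0,0],"grip": 255},
  {"rot": [0,0,0],"xyz": [0.002,0,0],"grip": 255},
  {"rot": [0,0,0],"xyz": [0.002,0,0],"grip": 255},
], squeeze=20)

```text
clock: 25.75
tool_pos: [0.4647, -0.3623, 0.0786]
eef_rot: [0.764, 0.57, 0.178, 0.242]
contact_force: [-0.3, 0.0, 3.2]
opening: 0.085
finger_force: 20.0
```

```bash
python3 - <<'E'
from path import *
st(); q=r.get_state()["q"]; print(q.round(2)); x=np.load("rack.npy"); e=np.load("easel.npy")
g=flip(grip(x,35,82,0)); s=r.get_state(); Q=R.from_quat(s["eef_rot"])
print("tcp in card frame err", g[3].inv().apply(s["tool_pos"]*1000-np.array(g[:3])).round(1),(g[3].inv()*Q).as_rotvec().round(3))
go(flip(grip(x,35,82,100)))
c,_=IK(flip(grip(x,35,82,100)),q); d,er=IK(flip(grip(e,25,82,110)),c,w=.003); f,er2=IK(flip(grip(e,25,82,0)),d)
print(c.round(2),d.round(2),er,f.round(2),er2)
rows(c,[d],n=30)
E
```

```text
t 25.75 p [ 464.7 -362.3   78.6] yaw 73.4 tilt 35.0 F [-0.3  0.   3.2] op 0.09 ff 20.0
[ 1.1   0.99 -0.64  2.29  2.78  0.63 -2.21]
tcp in card frame err [-1.6  1.2 -0.5] [-0.    -0.005 -0.001]
rot [0.    0.005 0.001] xyz [ 0.0011 -0.0012 -0.0995]
[ 1.21  0.78 -0.69  2.39  2.78  0.5  -2.24] [-0.4   0.9  -1.07  1.94  1.39  1.22 -2.32] 8.975366907529893e-06 [-0.38  1.08 -0.97  1.91  1.59  1.18 -2.37] 3.327095335169906e-05
rot [-0.02, 0.0, -0.0] xyz [0.025, 0.026, 0.013] z 163.0 q5-7 [ 2.71  0.53 -2.25]
rot [-0.04, 0.01, 0.0] xyz [0.052, 0.049, 0.025] z 167.0 q5-7 [ 2.65  0.56 -2.25]
rot [-0.05, 0.02, 0.0] xyz [0.082, 0.071, 0.035] z 171.0 q5-7 [ 2.59  0.59 -2.25]
rot [-0.06, 0.02, 0.0] xyz [0.114, 0.089, 0.044] z 175.0 q5-7 [ 2.53  0.63 -2.26]
rot [-0.07, 0.03, 0.01] xyz [0.148, 0.105, 0.051] z 178.0 q5-7 [ 2.46  0.66 -2.26]
rot [-0.08, 0.04, 0.01] xyz [0.184, 0.118, 0.056] z 181.0 q5-7 [ 2.4   0.69 -2.26]
rot [-0.09, 0.05, 0.01] xyz [0.221, 0.127, 0.06] z 183.0 q5-7 [ 2.34  0.73 -2.27]
rot [-0.09, 0.06, 0.02] xyz [0.258, 0.134, 0.062] z 185.0 q5-7 [ 2.28  0.76 -2.27]
rot [-0.08, 0.07, 
[... 622 characters left out ...]
 1.81  1.   -2.29]
rot [0.02, 0.1, 0.0] xyz [0.576, 0.052, 0.002] z 188.0 q5-7 [ 1.75  1.03 -2.3 ]
rot [0.04, 0.1, -0.01] xyz [0.604, 0.03, -0.012] z 187.0 q5-7 [ 1.7   1.06 -2.3 ]
rot [0.06, 0.1, -0.02] xyz [0.629, 0.006, -0.028] z 186.0 q5-7 [ 1.64  1.09 -2.3 ]
rot [0.09, 0.1, -0.04] xyz [0.652, -0.019, -0.045] z 185.0 q5-7 [ 1.59  1.12 -2.31]
rot [0.11, 0.09, -0.06] xyz [0.673, -0.046, -0.063] z 184.0 q5-7 [ 1.54  1.15 -2.31]
rot [0.13, 0.08, -0.08] xyz [0.691, -0.073, -0.081] z 184.0 q5-7 [ 1.48  1.18 -2.31]
rot [0.16, 0.08, -0.1] xyz [0.706, -0.102, -0.101] z 184.0 q5-7 [ 1.43  1.2  -2.31]
rot [0.17, 0.07, -0.12] xyz [0.716, -0.125, -0.117] z 184.0 q5-7 [ 1.39  1.22 -2.32]
total rows 24
```

Emit:
carry_out([
  {"rot": [0,0,0],"xyz": [0,0,-0.01],"grip": 255},
  {"rot": [0,0,0],"xyz": [0,0,-0.03],"grip": 255},
  {"rot": [0,0,0],"xyz": [0,0,-0.06],"grip": 255},
  {"rot": [0,0,0],"xyz": [0,0,-0.09],"grip": 255},
  {"rot": [0,0,0],"xyz": [0,0,-0.1],"grip": 255},
  {"rot": [0,0,0],"xyz": [0,0,-0.1],"grip": 255},
])

```text
clock: 26.25
tool_pos: [0.4077, -0.3452, 0.1614]
eef_rot: [0.764, 0.571, 0.177, 0.242]
contact_force: [-0.4, 0.5, -0.0]
opening: 0.088
finger_force: 20.0
```

Emit:
carry_out([
  {"rot": [-0.02,0.0,0.0],"xyz": [0.025,0.026,0.013],"grip": 255},
  {"rot": [-0.04,0.01,0.0],"xyz": [0.052,0.049,0.025],"grip": 255},
  {"rot": [-0.05,0.02,0.0],"xyz": [0.082,0.071,0.035],"grip": 255},
  {"rot": [-0.06,0.02,0.0],"xyz": [0.114,0.089,0.044],"grip": 255},
  {"rot": [-0.07,0.03,0.01],"xyz": [0.148,0.105,0.051],"grip": 255},
  {"rot": [-0.08,0.04,0.01],"xyz": [0.184,0.118,0.056],"grip": 255},
  {"rot": [-0.09,0.05,0.01],"xyz": [0.221,0.127,0.06],"grip": 255},
  {"rot": [-0.09,0.06,0.02],"xyz": [0.258,0.134,0.062],"grip": 255},
])

```text
clock: 26.92
tool_pos: [0.6238, -0.1379, 0.1831]
eef_rot: [0.753, 0.561, 0.228, 0.256]
contact_force: [1.4, -1.2, -0.1]
opening: 0.094
finger_force: 20.0
```

```bash
cat > go3.py <<'E'
from path import *
st(); q=r.get_state()["q"]; print(q.round(2)); e=np.load("easel.npy")
d,er=IK(flip(grip(e,25,82,110)),q,w=.003); print(d.round(2),er)
rows(q,[d],n=16)
E
python3 go3.py
```

```text
t 26.92 p [ 623.8 -137.9  183.1] yaw 74.6 tilt 40.1 F [ 1.4 -1.2 -0.1] op 0.09 ff 20.0
[ 0.55  0.8  -0.71  2.24  2.35  0.72 -2.38]
[-0.42  0.88 -1.02  1.94  1.38  1.18 -2.31] 6.237521458425429e-06
rot [-0.0, 0.01, 0.0] xyz [0.038, 0.004, 0.002] z 183.0 q5-7 [ 2.29  0.75 -2.38]
rot [-0.0, 0.02, 0.01] xyz [0.076, 0.004, 0.003] z 186.0 q5-7 [ 2.22  0.78 -2.37]
rot [0.0, 0.02, 0.01] xyz [0.114, 0.001, 0.001] z 187.0 q5-7 [ 2.15  0.81 -2.37]
rot [0.01, 0.03, 0.01] xyz [0.151, -0.005, -0.003] z 188.0 q5-7 [ 2.09  0.85 -2.36]
rot [0.02, 0.04, 0.01] xyz [0.188, -0.014, -0.009] z 189.0 q5-7 [ 2.02  0.88 -2.36]
rot [0.03, 0.04, 0.01] xyz [0.223, -0.026, -0.017] z 189.0 q5-7 [ 1.96  0.91 -2.35]
rot [0.05, 0.05, 0.0] xyz [0.257, -0.041, -0.026] z 189.0 q5-7 [ 1.89  0.94 -2.35]
rot [0.07, 0.05, -0.0] xyz [0.289, -0.058, -0.038] z 189.0 q5-7 [ 1.83  0.97 -2.35]
rot [0.09, 0.05, -0.01] xyz [0.319, -0.078, -0.051] z 188.0 q5-7 [ 1.77  1.   -2.34]
rot [0.11, 0.05, -0.02] xyz [0.346, -0.099, -0.066] z 187.0 q5-7 [ 1.71  1.02 -2.34]
rot [0.14, 0.05, -0.03] xyz [0.372, -0.122, -0.082] z 186.0 q5-7 [ 1.65  1.05 -2.33]
rot [0.16, 0.04, -0.05] xyz [0.395, -0.147, -0.1] z 185.0 q5-7 [ 1.59  1.08 -2.33]
rot [0.19, 0.04, -0.07] xyz [0.415, -0.173, -0.119] z 185.0 q5-7 [ 1.53  1.11 -2.32]
rot [0.22, 0.03, -0.09] xyz [0.433, -0.199, -0.14] z 184.0 q5-7 [ 1.47  1.13 -2.32]
rot [0.24, 0.02, -0.11] xyz [0.448, -0.227, -0.161] z 184.0 q5-7 [ 1.42  1.16 -2.31]
rot [0.27, 0.01, -0.13] xyz [0.458, -0.248, -0.178] z 184.0 q5-7 [ 1.38  1.18 -2.31]
total rows 16
```

Emit:
carry_out([
  {"rot": [0.02,0,-0.01],"xyz": [0.033,-0.018,-0.013],"grip": 255},
  {"rot": [0.04,0,-0.02],"xyz": [0.065,-0.035,-0.025],"grip": 255},
  {"rot": [0.06,0,-0.03],"xyz": [0.098,-0.053,-0.038],"grip": 255},
  {"rot": [0.08,0,-0.04],"xyz": [0.131,-0.071,-0.051],"grip": 255},
  {"rot": [0.1,0,-0.05],"xyz": [0.164,-0.089,-0.064],"grip": 255},
  {"rot": [0.12,0,-0.06],"xyz": [0.196,-0.106,-0.076],"grip": 255},
  {"rot": [0.14,0,-0.065],"xyz": [0.229,-0.124,-0.089],"grip": 255},
  {"rot": [0.16,0,-0.075],"xyz": [0.262,-0.142,-0.102],"grip": 255},
])

```text
clock: 27.58
tool_pos: [0.5233, 0.1617, 0.1847]
eef_rot: [0.749, 0.606, 0.172, 0.204]
contact_force: [0.7, 0.1, -0.9]
opening: 0.087
finger_force: 20.0
```

```bash
python3 - <<'E'
from path import *
st(); q=r.get_state()["q"]; print(q.round(2)); e=np.load("easel.npy"); go(flip(grip(e,25,82,110)))
E
```

```text
t 27.58 p [523.3 161.7 184.7] yaw 78.1 tilt 30.9 F [ 0.7  0.1 -0.9] op 0.09 ff 20.0
[-0.12  0.73 -0.79  2.27  1.72  0.9  -2.46]
rot [ 0.103  0.016 -0.053] xyz [ 0.2081 -0.103  -0.0579]
```

Emit:
carry_out([
  {"rot": [0.017,0,-0.01],"xyz": [0.035,-0.017,-0.01],"grip": 255},
  {"rot": [0.034,0,-0.02],"xyz": [0.07,-0.034,-0.019],"grip": 255},
  {"rot": [0.05,0.01,-0.03],"xyz": [0.104,-0.052,-0.029],"grip": 255},
  {"rot": [0.07,0.01,-0.035],"xyz": [0.139,-0.069,-0.039],"grip": 255},
  {"rot": [0.085,0.01,-0.045],"xyz": [0.174,-0.086,-0.048],"grip": 255},
  {"rot": [0.103,0.016,-0.053],"xyz": [0.208,-0.103,-0.058],"grip": 255},
  {"rot": [0.103,0.016,-0.053],"xyz": [0.208,-0.103,-0.058],"grip": 255},
  {"rot": [0.103,0.016,-0.053],"xyz": [0.208,-0.103,-0.058],"grip": 255},
])

```text
clock: 28.25
tool_pos: [0.4501, 0.3906, 0.1838]
eef_rot: [0.74, 0.636, 0.142, 0.164]
contact_force: [-0.4, -1.3, -0.7]
opening: 0.089
finger_force: 20.0
```

```bash
python3 - <<'E'
from path import *
st(); q=r.get_state()["q"]; print(q.round(2)); e=np.load("easel.npy"); go(flip(grip(e,25,82,110)))
a=wsnap("w9"); sc=r.snapshot("scene")[:,:,::-1].copy(); cv2.imwrite("pics/s10.png",sc)
s=cv2.resize(sc[190:310,350:460],None,fx=2.6,fy=2.6,interpolation=cv2.INTER_CUBIC)
W=np.zeros((384,800,3),np.uint8); W[:,:512]=a; W[:s.shape[0],514:514+s.shape[1]]=s; cv2.imwrite("pics/m6.png",W)
print(wproj(place([(50,55,8),(50,-55,8),(-50,-55,8),(-50,55,8),(-31.7,45,76),(-31.7,-45,76),(18,55,18),(18,-55,18)],e),"w9.npy").round().tolist())
E
```

```text
t 28.25 p [450.1 390.6 183.8] yaw 81.4 tilt 25.0 F [-0.4 -1.3 -0.7] op 0.09 ff 20.0
[-0.51  0.81 -0.85  1.95  1.33  1.04 -2.3 ]
rot [ 0.001 -0.003  0.002] xyz [-0.0009  0.0005  0.0004]
[[285.0, 117.0], [282.0, 202.0], [208.0, 215.0], [205.0, 120.0], [247.0, 136.0], [247.0, 228.0], [265.0, 118.0], [264.0, 209.0]]
```

View pics/m6.png

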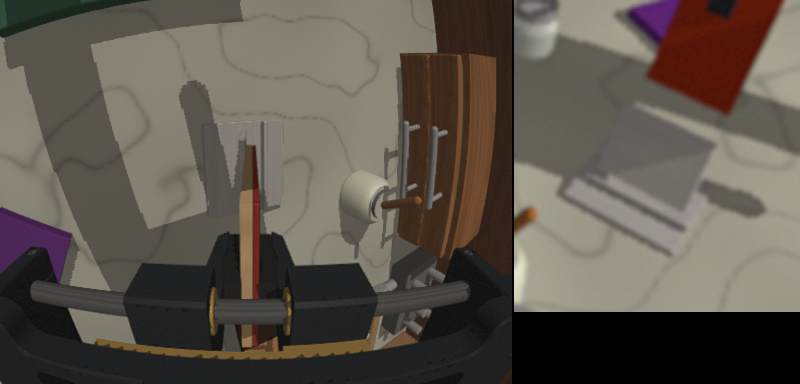

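The wrist view shows the easel base at (284,122), (281,208), (209,217) and (203,123), with the card held edge-on above it. The scene crop agrees. I refine the easel pose from its base edges.

```bash
python3 - <<'E'
from path import *
e=np.load("easel.npy"); g=cv2.GaussianBlur(cv2.cvtColor(cv2.imread("pics/w9.png"),cv2.COLOR_BGR2GRAY),(0,0),1.2).astype(np.float32)
man=np.array([(284,122),(281,208),(209,217),(203,123)]); Bc=np.array([(50,55,8),(50,-55,8),(-50,-55,8),(-50,55,8)],float)
f=lambda x:(wproj(place(Bc,x),"w9.npy")-man).ravel()
o=least_squares(f,e); x=o.x; print("manual",x.round(1),f(x).round(1))
E=[(Bc[0],Bc[1],.05,.95),(Bc[1],Bc[2],.02,.2),(Bc[1],Bc[2],.6,.95),(Bc[2],Bc[3],.05,.95),(Bc[3],Bc[0],.05,.95)]
P=np.vstack([a+(b-a)*np.linspace(l,h,12)[:,None] for a,b,l,h in E]); T=np.vstack([np.repeat([b-a],12,0) for a,b,l,h in E])
for it in range(4):
    uv=wproj(place(P,x),"w9.npy"); t=wproj(place(P+T*.01,x),"w9.npy")-uv; n=np.c_[-t[:,1],t[:,0]]/np.linalg.norm(t,axis=1)[:,None]
    k=np.arange(-5,5.01,.25); smp=uv[:,None]+k[None,:,None]*n[:,None]
    pr=cv2.remap(g,smp[...,0].astype(np.float32),smp[...,1].astype(np.float32),cv2.INTER_LINEAR)
    gr=np.abs(np.gradient(pr,axis=1)); b=gr.argmax(1); ok=gr.max(1)>1.2
    tgt=uv+k[b][:,None]*n
    ff=lambda y:(((wproj(place(P,y),"w9.npy")-tgt)*n).sum(1))[ok]
    o=least_squares(ff,x,loss="soft_l1",f_scale=.7); x=o.x
    print(it,x.round(1),ok.sum(),np.median(np.abs(ff(x))).round(2))
np.save("easel2.npy",x)
f2=lambda x:(pproj(place([(50,55,8),(50,-55,8)],x),"top")-[(118,175),(153.7,180.2)]).ravel(); print(f2(x).round(1))
E
```

```text
manual [525.5 373.1  -9.6] [ 0.5 -0.7 -0.2 -1.8 -1.9  1.5  1.5  0.8]
0 [523.4 371.6 -10.5] 19 0.84
1 [523.6 371.  -10.2] 20 0.76
2 [524.3 371.2 -10.5] 20 0.53
3 [523.6 371.1 -10.2] 20 0.74
[ 2.   0.3 -0.1  0.9]
```

```bash
cat > tgt.py <<'E'
from ik import *
e=np.array([524.3,372,-10.]); np.save("easel2.npy",e)
def T(lift,off):
    t=flip(grip(e,25,82.5,lift,4+off)); d=R.from_euler("z",e[2],degrees=True).apply([0,-1.6,0])
    return (*(np.array(t[:3])+d),t[3])
if __name__=="__main__":
    import sys
    st(); go(*[T(*map(float,a.split(","))) for a in sys.argv[1:]])
E
python3 tgt.py 110,5 60,5 20,5 3,5
```

```text
t 28.35 p [451.7 386.5 183.7] yaw 81.2 tilt 25.2 F [ 0.7 -0.9 -0.3] op 0.09 ff 20.0
rot [ 0.003 -0.007  0.019] xyz [-0.0033  0.0018 -0.002 ]
rot [ 0.003 -0.007  0.019] xyz [-0.0037  0.0017  0.048 ]
rot [ 0.003 -0.007  0.019] xyz [-0.004   0.0016  0.088 ]
rot [ 0.003 -0.007  0.019] xyz [-0.0041  0.0015  0.105 ]
```

Emit:
carry_out([
  {"rot": [0.003,-0.007,0.019],"xyz": [-0.0035,0.002,0.01],"grip": 255},
  {"rot": [0.003,-0.007,0.019],"xyz": [-0.0035,0.002,0.03],"grip": 255},
  {"rot": [0.003,-0.007,0.019],"xyz": [-0.0035,0.002,0.05],"grip": 255},
  {"rot": [0.003,-0.007,0.019],"xyz": [-0.004,0.0015,0.068],"grip": 255},
  {"rot": [0.003,-0.007,0.019],"xyz": [-0.004,0.0015,0.08],"grip": 255},
  {"rot": [0.003,-0.007,0.019],"xyz": [-0.004,0.0015,0.088],"grip": 255},
  {"rot": [0.003,-0.007,0.019],"xyz": [-0.004,0.0015,0.088],"grip": 255},
])

```text
clock: 28.93
tool_pos: [0.4901, 0.3757, 0.1041]
eef_rot: [0.749, 0.627, 0.139, 0.166]
contact_force: [0.3, 0.6, -0.6]
opening: 0.089
finger_force: 20.0
```

```bash
python3 tgt.py 20,5 10,5 2,5 0,5 0,0; python3 - <<'E'
from h import *
cv2.imwrite("pics/s11.png",r.snapshot("scene")[:,:,::-1]); wsnap("w10")
E
```

```text
t 28.93 p [490.1 375.7 104.1] yaw 79.9 tilt 25.0 F [ 0.3  0.6 -0.6] op 0.09 ff 20.0
rot [-0.001  0.001 -0.002] xyz [ 0.0007 -0.0005 -0.0009]
rot [-0.001  0.001 -0.002] xyz [ 0.0007 -0.0005  0.0091]
rot [-0.001  0.001 -0.002] xyz [ 0.0007 -0.0005  0.0171]
rot [-0.001  0.001 -0.002] xyz [ 0.0007 -0.0005  0.0191]
rot [-0.001  0.001 -0.002] xyz [ 0.0007 -0.0055  0.0191]
```

Emit:
carry_out([
  {"rot": [0,0,0],"xyz": [0.0005,0,0.006],"grip": 255},
  {"rot": [0,0,0],"xyz": [0.0005,0,0.012],"grip": 255},
  {"rot": [0,0,0],"xyz": [0.0005,0,0.016],"grip": 255},
  {"rot": [0,0,0],"xyz": [0.0005,0,0.018],"grip": 255},
  {"rot": [0,0,0],"xyz": [0.0005,0,0.018],"grip": 255},
])

```text
clock: 29.45
tool_pos: [0.497, 0.3768, 0.0891]
eef_rot: [0.748, 0.627, 0.14, 0.165]
contact_force: [-0.4, 0.6, -0.5]
opening: 0.087
finger_force: 20.0
```

Emit:
carry_out([
  {"rot": [0,0,0],"xyz": [0,0,0.001],"grip": 255},
  {"rot": [0,0,0],"xyz": [0,0,0.002],"grip": 255},
  {"rot": [0,0,0],"xyz": [0,0,0.002],"grip": 255},
])

```text
clock: 29.7
tool_pos: [0.4977, 0.3771, 0.0878]
eef_rot: [0.748, 0.628, 0.14, 0.165]
contact_force: [0.7, 0.6, -0.0]
opening: 0.089
finger_force: 20.0
```

```bash
python3 tgt.py 0,0 0,5
```

```text
t 29.7 p [497.7 377.1  87.8] yaw 80.0 tilt 25.0 F [ 0.7  0.6 -0. ] op 0.09 ff 20.0
rot [ 0.    -0.003 -0.001] xyz [-0.002  -0.0052  0.0012]
rot [ 0.    -0.003 -0.001] xyz [-0.002  -0.0002  0.0012]
```

Emit:
carry_out([
  {"rot": [0,0,0],"xyz": [-0.002,-0.002,0],"grip": 255},
  {"rot": [0,0,0],"xyz": [-0.002,-0.004,0],"grip": 255},
  {"rot": [0,0,0],"xyz": [-0.002,-0.005,0],"grip": 255},
  {"rot": [0,0,0],"xyz": [-0.002,-0.005,0],"grip": 255},
])

```text
clock: 30.03
tool_pos: [0.4946, 0.3753, 0.0864]
eef_rot: [0.748, 0.627, 0.141, 0.166]
contact_force: [4.1, -0.8, 1.5]
opening: 0.085
finger_force: 20.0
```

Emit:
carry_out([
  {"rot": [0,0,0],"xyz": [0,-0.001,0],"grip": 255},
  {"rot": [0,0,0],"xyz": [0,-0.002,0],"grip": 255},
  {"rot": [0,0,0],"xyz": [0,-0.002,0],"grip": 255},
])

```text
clock: 30.28
tool_pos: [0.494, 0.3756, 0.0861]
eef_rot: [0.748, 0.626, 0.142, 0.167]
contact_force: [7.7, -0.3, 3.9]
opening: 0.09
finger_force: 19.9
```

```bash
python3 tgt.py 0,0
```

```text
t 30.28 p [494.  375.6  86.1] yaw 79.9 tilt 25.4 F [ 7.7 -0.3  3.9] op 0.09 ff 19.9
rot [ 0.006 -0.002 -0.002] xyz [ 0.0001 -0.0014  0.0012]
```

Emit:
carry_out([
  {"rot": [0,0,0],"xyz": [0,0.001,0.001],"grip": 255},
  {"rot": [0,0,0],"xyz": [0,0.001,0.002],"grip": 255},
  {"rot": [0,0,0],"xyz": [0,0.001,0.003],"grip": 255},
  {"rot": [0,0,0],"xyz": [0,0.001,0.003],"grip": 255},
])

```text
clock: 30.62
tool_pos: [0.4951, 0.3755, 0.0849]
eef_rot: [0.748, 0.627, 0.142, 0.167]
contact_force: [1.2, -4.1, 13.5]
opening: 0.088
finger_force: 20.1
```

```bash
python3 tgt.py 0,0; python3 - <<'E'
from h import *
s=r.get_state(); print("tool-frame force",R.from_quat(s["eef_rot"]).inv().apply(s["contact_force"]).round(1))
E
```

```text
t 30.62 p [495.1 375.5  84.9] yaw 80.0 tilt 25.3 F [ 1.2 -4.1 13.5] op 0.09 ff 20.1
rot [ 0.006 -0.003 -0.002] xyz [-0.     -0.0019 -0.0003]
tool-frame force [ -3.8   7.5 -11.4]
```

Emit:
carry_out([
  {"rot": [0,0,0],"xyz": [0,0.0005,-0.002],"grip": 255},
  {"rot": [0,0,0],"xyz": [0,0.0005,-0.002],"grip": 220},
  {"rot": [0,0,0],"xyz": [0,0.0005,-0.002],"grip": 190},
  {"rot": [0,0,0],"xyz": [0,0.0005,-0.002],"grip": 180},
  {"rot": [0,0,0],"xyz": [0,0.0005,-0.002],"grip": 180},
])

```text
clock: 31.03
tool_pos: [0.4919, 0.3761, 0.084]
eef_rot: [0.748, 0.628, 0.14, 0.164]
contact_force: [1.2, -0.7, 0.3]
opening: 0.291
finger_force: 0.0
```

```bash
python3 tgt.py 0,0 ; python3 - <<'E'
from h import *
wsnap("w11")
def red(p):
    im=cv2.imread(p); hsv=cv2.cvtColor(im,cv2.COLOR_BGR2HSV); h,s,v=[hsv[...,i].astype(int) for i in range(3)]
    m=((h<7)|(h>172))&(s>150)&(v>40)
    for k in cv2.findContours(m.astype(np.uint8),cv2.RETR_EXTERNAL,cv2.CHAIN_APPROX_NONE)[0]:
        if cv2.contourArea(k)>80: print(cv2.boundingRect(k),cv2.approxPolyN(k,4).reshape(-1,2).tolist())
red("pics/w11.png"); cv2.imwrite("pics/s12.png",r.snapshot("scene")[:,:,::-1]); red("pics/s12.png")
e=np.load("easel2.npy"); print(pproj(place(card_pts(25),e),"scene").round(1).tolist())
E
```

```text
t 31.03 p [491.9 376.1  84. ] yaw 80.1 tilt 24.9 F [ 1.2 -0.7  0.3] op 0.29 ff 0.0
rot [-0.002 -0.003  0.   ] xyz [-0.      0.0015  0.0002]
(254, 146, 8, 153) [[262, 298], [256, 298], [253, 206], [257, 123]]
(383, 214, 49, 56) [[432, 225], [411, 270], [382, 256], [400, 213]]
(182, 67, 8, 22) [[187, 67], [189, 88], [184, 88], [182, 67]]
[[380.6, 254.0], [399.9, 211.1], [431.8, 226.1], [410.2, 270.3]]
```

Emit:
carry_out([
  {"rot": [0,0,0],"xyz": [0,0,-0.01],"grip": 165},
  {"rot": [0,0,0],"xyz": [0,0,-0.025],"grip": 165},
  {"rot": [0,0,0],"xyz": [0,0,-0.045],"grip": 165},
  {"rot": [0,0,0],"xyz": [0,0,-0.07],"grip": 165},
  {"rot": [0,0,0],"xyz": [0,0,-0.1],"grip": 165},
  {"rot": [0,0,0],"xyz": [0,0,-0.13],"grip": 165},
  {"rot": [0,0,0],"xyz": [0,0,-0.15],"grip": 165},
  {"rot": [0,0,0],"xyz": [0,0,-0.15],"grip": 165},
])

```text
clock: 31.8
tool_pos: [0.4283, 0.3897, 0.225]
eef_rot: [0.747, 0.629, 0.144, 0.163]
contact_force: [0.7, 0.4, 0.1]
opening: 0.356
finger_force: 0.0
```

```bash
python3 - <<'E'
from h import *
st(); e=np.load("easel2.npy")
wsnap("w12"); sc=r.snapshot("scene")[:,:,::-1].copy(); cv2.imwrite("pics/s13.png",sc); tp=look("t13")
for p in("pics/s13.png","pics/w12.png"):
    im=cv2.imread(p); hsv=cv2.cvtColor(im,cv2.COLOR_BGR2HSV); h,s,v=[hsv[...,i].astype(int) for i in range(3)]
    m=((h<7)|(h>172))&(s>150)&(v>40)
    for k in cv2.findContours(m.astype(np.uint8),cv2.RETR_EXTERNAL,cv2.CHAIN_APPROX_NONE)[0]:
        if cv2.contourArea(k)>80: print(p,cv2.approxPolyN(k,4).reshape(-1,2).tolist())
print(pproj(place(card_pts(25),e),"scene").round(1).tolist()); print(wproj(place(card_pts(25),e),"w12.npy").round(1).tolist())
boards("t14")
s=cv2.resize(sc[150:320,300:470],None,fx=3,fy=3,interpolation=cv2.INTER_CUBIC); W=np.zeros((560,800,3),np.uint8)
W[:510,:510]=s; b=cv2.resize(tp[160:225,185:315],None,fx=2.2,fy=2.2,interpolation=cv2.INTER_CUBIC); W[:b.shape[0],512:512+b.shape[1]]=b
w=cv2.resize(cv2.imread("pics/w12.png"),(284,213)); W[200:413,512:796]=w
cv2.imwrite("pics/m7.png",W)
E
```

```text
t 31.8 p [428.3 389.7 225. ] yaw 80.3 tilt 25.1 F [0.7 0.4 0.1] op 0.36 ff 0.0
pics/s13.png [[432, 227], [411, 270], [382, 256], [400, 213]]
pics/s13.png [[189, 88], [184, 88], [182, 68], [187, 66]]
pics/w12.png [[255, 179], [255, 255], [251, 147], [253, 126]]
[[380.6, 254.0], [399.9, 211.1], [431.8, 226.1], [410.2, 270.3]]
[[253.4, 186.6], [255.2, 226.1], [255.7, 143.3], [253.6, 127.6]]
[239. 196.] 513 33 263 90 89.6
```

View pics/m7.png

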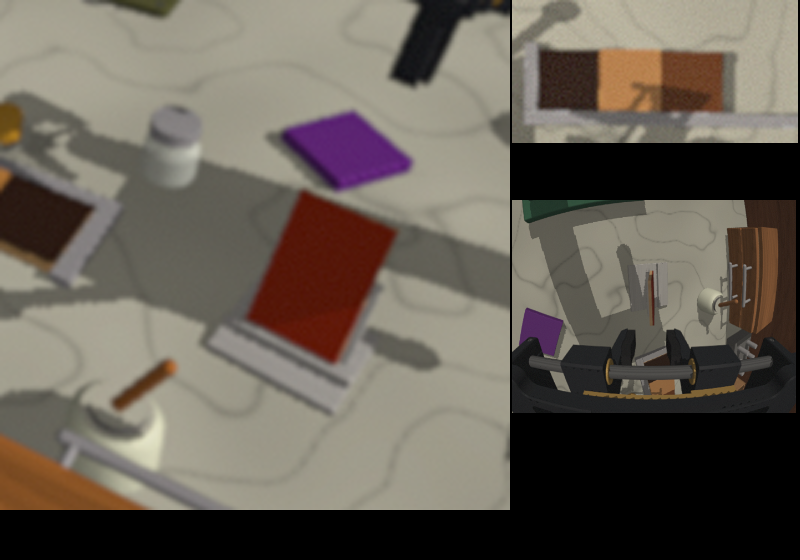

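The last view shows the card leaning on the easel within about 1 px of its modelled corners, the row closed and flush, and the gripper clear. Handing in.

```bash
python3 -c "
from plant import r
print(r.finish_job())"
```

```text
the job is handed in; nothing more can be done
None
```

The three boards are in one row, closed up and flush against both legs of the square. The red card leans flat on the easel within about 3 mm of centre, the bystanders were left alone, and I handed in at about 32 s; no verdict was returned.

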